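# Set the sample plates to the line and send the loaded carriage to the next station

## Robot

A 6-joint arm with a two-finger parallel gripper is mounted at the origin on a cart in front of the work surface, level with it; the furniture and walls round the work are solid. World frame = base frame: x ahead of the robot, y to its left, z up, the work surface at z = 0. Lengths are in mm, angles in rad, forces in N, time in s.
With the tool pointing down it reaches from about 275 to 1000 mm from the base axis. Payload 8.4 kg.
Tool frame: the origin (TCP) lies at the very end of the fingers, on their centre line; the grasp point (between the pads) lies 19 mm behind it; z points along the fingers, y is the direction in which the jaws open and shut (so a half turn about z gives the same grasp; the last joint's range is limited). The gripper opens to 85 mm and grips with 20 to 120 N. Pads are 22 mm wide; open, the fingers measure 114 mm over their backs; the gripper's body (76 mm by 85 mm) begins 54 mm behind the grasp point. The pads swing forward as they close: fully open they stand 13 mm farther back than shut.
Start: joints at [1.252, 0.353, 1.633, -0, 1.155, -0.002], TCP at [194.703, 593.901, 231.281] pointing down, gripper open.
Joint ranges: [-2.63, 2.63], [-0.92, 2.1], [0.06, 2.66], [-1.3, 4.44], [0, 2.69], [-3.02, 3.02]. Speed limits (rad/s): [2.22, 2.22, 2.79, 3.14, 3.14, 3.14].

## Interface

Orientations are given as [roll, pitch, yaw] about the fixed x, y, z axes, in that order (R = Rz(yaw) Ry(pitch) Rx(roll)).
In Python, from rig import r gives the robot as it stands.
- The arm moves only by the tool move_arm, never from a script. Its argument "increments" is a list of rows, each an object of numbers: "tx", "ty", "tz": the shift along the tool's x, y, z in cm; "rx", "ry", "rz": the turn, a rotation vector about the tool's x, y, z in degrees; "gripper": the gripper's target within -1 to 1 (fully open at 1, half-way at 0, shut at -1). A call has 1 to 12 rows; each row shifts and turns the commanded pose from where the row before left it, along the tool's axes as they then stand; what a row does not reach is not made up. A row lasts 1/10 s, in which the tool goes at most 50 mm and 8.59 degrees, less where a joint would pass 70% of its speed; a pose out of reach is approached as far as the arm can. A call is refused whole if a number of a shift passes 5 or a number of a turn 8.59, either way. A call with a gripper value outside its range is refused whole. The fingers move at their own pace and stop on an object; "squeeze" is the grip in N (left out, the last holds). Time passes only in rows, so rows that do not move let the fingers close. It gives the time, the measured TCP pose, the force and the opening at its end, in the units of the state.
- r.sense(): the state, without advancing time (a new reading comes with each control period).
- r.grab_frame(name): name is "scene" or "top" or "wrist"; returns (picture, depth): 400x640x3 uint8, red, green, blue; 400x640 float32, mm along the optical axis (not along the pixel's ray), 0 where there is no reading.
- r.camera_model(name): a dict with "fx", "fy", "cx", "cy" (pixels), "R" (3x3) and "t" (3): a world point X has camera coordinates R X + t; the wrist camera has in their place "hand_eye" (4x4, takes a point from camera to tool coordinates, whose origin is the TCP and whose axes are the flange's). Camera axes: x right, y down, z forward; pixel columns grow to the right and rows downward; lengths in mm; the calibration is good to about 2 mm. A picture is of the moment at which its call begins: read the wrist's pose just before it. camera_model takes no time and is no camera call.
- r.sign_off(): hands the job in, once; it reports no verdict.
Trained networks look in the newest picture that a camera, given by its name, has taken for a name from the list of things; names that differ only in an ending like _2 or _b are one class to them, and where a whole thing is asked for, a point or a joint stands for the part that bears it (a point fixed in the world has none). Each returns a list of dicts, best first, with "confidence" (0 to 1); they miss things now and then, are a little off and sometimes report something else, mostly with a low value. They report only what shows in the picture. A call takes as long as a camera call. They do not tell look-alikes from the thing itself.
- r.cut_out(query, camera): "mask" (400x640 bool, what is visible of it) and "bbox" ([left, top, right, bottom] in pixels, round what is visible of it).
- r.place_of(query, camera): "location" ([row, column] in pixels: a listed point, or the origin of a listed thing).
The state is a dict: "clock": time; "qpos": joint angles; "qvel": joint speeds; "joint_efforts": joint torques, N m; "eef_pos": TCP position; "tcp_rot": TCP orientation; "contact_force": force on the tool from outside, world axes, zero at the start; "wrist_torque": the same for the moment, N m; "opening": opening from 0.0 (shut) to 1.0 (fully open).
Only numpy, scipy, OpenCV 4.12 (cv2) and the standard library are available. Lean on these libraries where they do the work, as an engineer would, in place of code of your own. Each camera call takes 0.05 s, during which the arm holds its last target. There are 200 camera calls.

## Task

Bring the sample carriage back by its red knob to the loading station at the left end of its rail and load it for the next run: slide each sample plate forward along the deck, without lifting it, until its far edge meets the scribed line squarely, and stand every red-lidded jar upright in the blue tray on the carriage. Then move the loaded carriage one station to the right, into the next detent, so gently that the plates stay on the line and the jars upright in the tray.

Things in the scene. Friction and masses are not known exactly. Their poses are not given: they have to be found in the camera images.
- line_mid (a point): Middle of the scribed line (thin and white on a 6 mm black band, 212 mm long) on the carriage's grey deck, at deck level, 24 mm above the worktop. Axes of the carriage: x level, away from the robot, across the line; y along line and rail, to the robot's left; z up. Deck 228 mm (x) by 216 mm (y): its near edge is 140 mm behind this point, the tray's near rim 22 mm beyond it.
- tray_mid (a point): Centre of the floor of the blue jar tray at the far side of the deck, same axes as line_mid. Floor level with the deck; inside 56 mm (x) by 160 mm (y), rim 12 mm high and 3 mm thick. Room for three jars in a row along y.
- knob_ball (a point): Centre of the red ball knob, 26 mm in diameter, on a steel post 14 mm thick on the deck, at the left end of the jar tray (109 mm to +y of tray_mid); 72 mm above the deck. The handle for moving the carriage.
- carriage (a joint): Carriage position on its rail, m: 0 at the loading station (left), starts near 0.070, growing to the robot's right (-y of line_mid). Spring detents at 0, 0.070 and 0.140 (the end): some 3 N to leave one; let go, the carriage is drawn into the nearest. A yellow pointer on the deck's near edge shows against three yellow marks, 70 mm apart, on the rail's black strip.
- plate_a_edge (a point): Middle of the far edge (the one to be brought to the line) of the white sample plate with orange wells, half-way up its 12 mm. Plate 72 mm along x, 54 mm along y, about 90 g, loose on the deck on the robot's side of the line; x points out through this edge, z up; near edge 72 mm behind (-x). Plates start side by side, some 72 mm apart, slightly askew. May be absent.
- plate_b_edge (a point): Middle of the far edge (the one to be brought to the line) of the white sample plate with green wells, half-way up its 12 mm. Plate 72 mm along x, 54 mm along y, about 90 g, loose on the deck on the robot's side of the line; x points out through this edge, z up; near edge 72 mm behind (-x). Plates start side by side, some 72 mm apart, slightly askew. May be absent.
- plate_c_edge (a point): Middle of the far edge (the one to be brought to the line) of the white sample plate with blue wells, half-way up its 12 mm. Plate 72 mm along x, 54 mm along y, about 90 g, loose on the deck on the robot's side of the line; x points out through this edge, z up; near edge 72 mm behind (-x). Plates start side by side, some 72 mm apart, slightly askew. May be absent.
- jar_a_mid (a point): Centre, half-way up, of a squat amber glass jar with a red screw lid (one of up to three alike), standing upright on the worktop; a plain cylinder 46 mm in diameter and 44 mm tall; 80 g. z up. May be absent.
- jar_b_mid (a point): Centre, half-way up, of a squat amber glass jar with a red screw lid (one of up to three alike), standing upright on the worktop; a plain cylinder 46 mm in diameter and 44 mm tall; 80 g. z up. May be absent.
- jar_c_mid (a point): Centre, half-way up, of a squat amber glass jar with a red screw lid (one of up to three alike), standing upright on the worktop; a plain cylinder 46 mm in diameter and 44 mm tall; 80 g. z up. May be absent.
There are look-alikes about, which are no part of the job. What is shaped like the part that bears plate_b_edge but brown is not meant. What is shaped like the part that bears jar_c_mid but purple is not meant.

How it is judged (in metres and radians):
On the way, in this order (a step that is already met when the one before it is completed fails the run):
1. with the carriage still at the loading station, every plate's far edge is on the line and every jar stands in the tray (x of plate_a_edge in the frame of line_mid between -0.003 and 0.003 m and y of plate_a_edge in the frame of line_mid between -0.108 and 0.108 m and z of plate_a_edge in the frame of line_mid between 0.003 and 0.009 m and angle between the x axis of each of plate_a_edge, plate_b_edge, plate_c_edge and the x axis of line_mid, either way round below 0.07 rad and x of plate_b_edge in the frame of line_mid between -0.003 and 0.003 m and y of plate_b_edge in the frame of line_mid between -0.108 and 0.108 m and z of plate_b_edge in the frame of line_mid between 0.003 and 0.009 m and x of plate_c_edge in the frame of line_mid between -0.003 and 0.003 m and y of plate_c_edge in the frame of line_mid between -0.108 and 0.108 m and z of plate_c_edge in the frame of line_mid between 0.003 and 0.009 m and x of jar_a_mid in the frame of tray_mid between -0.012 and 0.012 m and y of jar_a_mid in the frame of tray_mid between -0.065 and 0.065 m and z of jar_a_mid in the frame of tray_mid between 0.018 and 0.026 m and angle between each of jar_a_mid, jar_b_mid, jar_c_mid's own z axis and vertical below 0.1 rad and x of jar_b_mid in the frame of tray_mid between -0.012 and 0.012 m and y of jar_b_mid in the frame of tray_mid between -0.065 and 0.065 m and z of jar_b_mid in the frame of tray_mid between 0.018 and 0.026 m and x of jar_c_mid in the frame of tray_mid between -0.012 and 0.012 m and y of jar_c_mid in the frame of tray_mid between -0.065 and 0.065 m and z of jar_c_mid in the frame of tray_mid between 0.018 and 0.026 m and value of joint carriage below 0.012 m), for 0.2 s.
2. the carriage is in the next detent, one station to the right (value of joint carriage between 0.066 and 0.074 m), for 0.2 s.
At the end, for the whole second after the job is handed in: The carriage rests in the middle detent (within 4 mm); every plate lies flat on the deck with the middle of its far edge within 3 mm of the line and square to it within 4 degrees; every jar stands upright on the floor of the blue tray (all of step 2 and x of plate_a_edge in the frame of line_mid between -0.003 and 0.003 m and y of plate_a_edge in the frame of line_mid between -0.108 and 0.108 m and z of plate_a_edge in the frame of line_mid between 0.003 and 0.009 m and angle between the x axis of each of plate_a_edge, plate_b_edge, plate_c_edge and the x axis of line_mid, either way round below 0.07 rad and x of plate_b_edge in the frame of line_mid between -0.003 and 0.003 m and y of plate_b_edge in the frame of line_mid between -0.108 and 0.108 m and z of plate_b_edge in the frame of line_mid between 0.003 and 0.009 m and x of plate_c_edge in the frame of line_mid between -0.003 and 0.003 m and y of plate_c_edge in the frame of line_mid between -0.108 and 0.108 m and z of plate_c_edge in the frame of line_mid between 0.003 and 0.009 m and x of jar_a_mid in the frame of tray_mid between -0.012 and 0.012 m and y of jar_a_mid in the frame of tray_mid between -0.065 and 0.065 m and z of jar_a_mid in the frame of tray_mid between 0.018 and 0.026 m and angle between each of jar_a_mid, jar_b_mid, jar_c_mid's own z axis and vertical below 0.1 rad and x of jar_b_mid in the frame of tray_mid between -0.012 and 0.012 m and y of jar_b_mid in the frame of tray_mid between -0.065 and 0.065 m and z of jar_b_mid in the frame of tray_mid between 0.018 and 0.026 m and x of jar_c_mid in the frame of tray_mid between -0.012 and 0.012 m and y of jar_c_mid in the frame of tray_mid between -0.065 and 0.065 m and z of jar_c_mid in the frame of tray_mid between 0.018 and 0.026 m); the robot touches nothing.
It fails at once if a plate is lifted off the deck (z of any of plate_a_edge, plate_b_edge, plate_c_edge in the frame of line_mid above 0.025 m).
Of plate_a, plate_b, plate_c only 2 to 3 are there at a start; the rules pass over those that are not, and their reading is None.
Of jar_a, jar_b, jar_c only 2 to 3 are there at a start; the rules pass over those that are not, and their reading is None.
At some moment in a run one of jar_a, jar_b, jar_c may be knocked a few centimetres aside while the robot is not near it.
Once in a run the grip may slacken for a moment while it holds something.
It also fails if it takes over 210 s, if anything falls off the work surface, if the arm or the gripper's body presses on something with over 40 N, if the wrist force passes 120 N, or if a joint passes its speed limit or range.

## Working session

There is one attempt and no reset: what is moved stays moved. The work goes in short steps, Python scripts to look and compute and a tool call to move; the robot and the scene stay as the last step left them, time stands still between calls to the robot, and variables do not carry over. Pictures are saved under pics/ and viewed, about 12 in all and at most 16, crops included, and the job is handed in when it is done.

Besides the shell and the picture viewer there is one more tool, called after ">>>" in YAML: its name, and indented under it one key for each argument. move_arm: Moves the arm, as the interface text tells. Its arguments: {"type":"object","properties":{"increments":{"type":"array","items":{"type":"object","properties":{"tx":{"type":"number"},"ty":{"type":"number"},"tz":{"type":"number"},"rx":{"type":"number"},"ry":{"type":"number"},"rz":{"type":"number"},"gripper":{"type":"number"}}}},"squeeze":{"type":"number"}},"required":["increments"]}

```bash
ls; mkdir -p pics
cat > h.py <<'E'
import numpy as np, cv2
from scipy.spatial.transform import Rotation as Ro
from rig import r
def save(im,n): cv2.imwrite('pics/'+n+'.png',cv2.cvtColor(im,cv2.COLOR_RGB2BGR))
def toolT():
    s=r.sense();T=np.eye(4);T[:3,:3]=Ro.from_euler('xyz',s['tcp_rot']).as_matrix();T[:3,3]=s['eef_pos'];return T
def ext(name,T=None):
    m=r.camera_model(name)
    if name=='wrist': E=T@np.array(m['hand_eye'])
    else:
        E=np.eye(4);R=np.array(m['R']);E[:3,:3]=R.T;E[:3,3]=-R.T@np.array(m['t'])
    return m,E   # E: cam->world
def ray(m,E,rc,z):
    d=E[:3,:3]@np.array([(rc[1]-m['cx'])/m['fx'],(rc[0]-m['cy'])/m['fy'],1]);o=E[:3,3]
    return o+d*(z-o[2])/d[2]
def cloud(m,E,dep):
    v,u=np.mgrid[:400,:640];P=np.stack([(u-m['cx'])/m['fx']*dep,(v-m['cy'])/m['fy']*dep,dep],-1)
    return P@E[:3,:3].T+E[:3,3]
def proj(m,E,X):
    c=E[:3,:3].T@(np.array(X)-E[:3,3]);return np.array([m['cy']+m['fy']*c[1]/c[2],m['cx']+m['fx']*c[0]/c[2]])
E
python3 - <<'E'
from h import *
s=r.sense();print(s)
for n in ['scene','top']:
    im,d=r.grab_frame(n);save(im,n+'0');np.save(n+'0d.npy',d)
    m,E=ext(n);C=cloud(m,E,d);print(n,E.round(2).tolist(),m['fx'])
    for q,z in [('line_mid',24),('tray_mid',24),('knob_ball',96),('plate_a_edge',30),('plate_b_edge',30),('plate_c_edge',30),('jar_a_mid',22)]:
        for o in r.place_of(q,n)[:5]:
            print(q,round(o['confidence'],2),np.round(o['location']),ray(m,E,o['location'],z).round(1))
E
```

```text
pics
{'clock': 0.0, 'qpos': array([ 1.25161695e+00,  3.53662178e-01,  1.63415374e+00,  1.96455905e-05,
        1.15518752e+00, -2.43429375e-03]), 'qvel': array([ 0.00206187,  0.00072504, -0.00130937, -0.00049603,  0.00065581,
        0.00118426]), 'joint_efforts': array([ 1.79626106e-03, -6.05240250e+01, -3.42074239e+01,  2.04429284e-05,
        9.23693151e-03,  6.07884942e-08]), 'eef_pos': array([194.53450041, 593.44415224, 230.54452541]), 'tcp_rot': array([-3.14018192e+00, -2.13961734e-05,  2.82483961e+00]), 'contact_force': array([-0.13737242, -0.38062134,  0.86238687]), 'wrist_torque': array([-0.0051351 , -0.05171996, -0.01772991]), 'opening': 1.0011009624462535}
scene [[0.85, -0.35, 0.39, 41.78], [-0.52, -0.58, 0.62, -934.34], [0.01, -0.73, -0.68, 815.02], [0.0, 0.0, 0.0, 1.0]] 440.0279229309529
line_mid 0.6 [230. 304.] [ 408.5 -308.8   24. ]
tray_mid 0.8 [243. 323.] [ 426.5 -366.2   24. ]
knob_ball 0.65 [192. 343.] [ 518.2 -307.    96. ]
plate_a_edge 0.74 [238. 277.] [ 337.2 -302.    30. ]
plate_a_edge 0.7 [154. 315.] [586.9 -69.   30. ]
plate_b_edge 0.89 [291. 394.] [ 481.4 -562.4   30. ]
plate_b_edge 0.88 [220. 293.] [ 399.6 -269.1   30. ]
plate_c_edge 0.89 [205. 306.] [ 454.4 -241.2   30. ]
top [[-0.01, -0.99, 0.14, 334.7], [-1.0, 0.01, 0.0, -251.75], [-0.01, -0.14, -0.99, 928.28], [0.0, 0.0, 0.0, 1.0]] 363.85442565803083
line_mid 0.61 [219. 354.] [ 412.  -320.8   24. ]
line_mid 0.18 [204. 321.] [ 449.5 -239.6   24. ]
knob_ball 0.6 [173. 352.] [ 513.5 -312.9   96. ]
knob_ball 0.58 [161. 252.] [545.4 -78.8  96. ]
plate_a_edge 0.56 [251. 353.] [ 332.3 -315.    30. ]
plate_b_edge 0.83 [188. 447.] [ 485.2 -554.1   30. ]
plate_b_edge 0.82 [223. 337.] [ 401.2 -278.1   30. ]
plate_b_edge 0.23 [251. 354.] [ 332.5 -316.9   30. ]
plate_c_edge 0.67 [203. 320.] [ 452.1 -235.7   30. ]
jar_a_mid 0.84 [136. 262.] [628.7 -87.5  22. ]
```

View pics/top0.png

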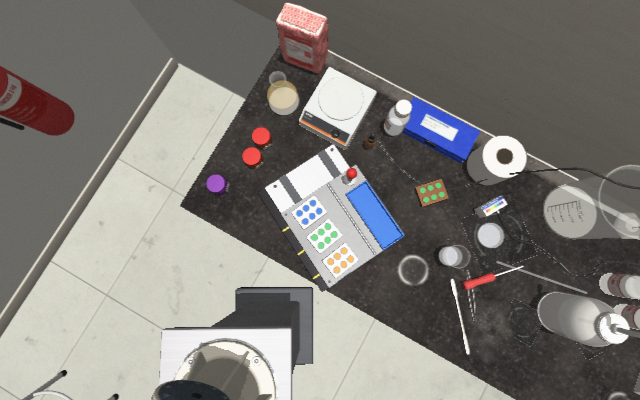

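View pics/scene0.png

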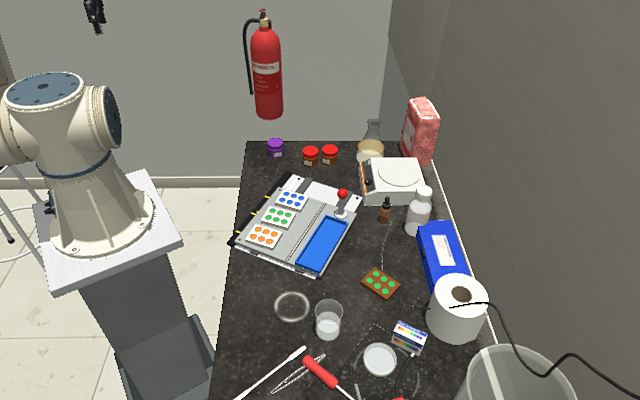

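The top view shows the carriage with blue, green and orange plates at about (308,211), (324,236) and (340,260). The tray is at (375,215) and the knob at (351,173). Two red jars are at (261,136) and (252,156), next to each other. The purple jar (216,183) and the brown plate (432,192) are the decoys. The scene view agrees.

```bash
cat >> h.py <<'E'
def tray_fit(im,C):
    """yaw of carriage and tray centre from blue pixels near z 20..45"""
    hsv=cv2.cvtColor(im,cv2.COLOR_RGB2HSV);k=(hsv[...,0]>100)&(hsv[...,0]<125)&(hsv[...,1]>140)&(hsv[...,2]>60)
    n,l,st,_=cv2.connectedComponentsWithStats((k&(C[...,2]>10)&(C[...,2]<50)).astype(np.uint8))
    i=1+np.argmax(st[1:,4]);P=C[l==i];(c,sz,a)=cv2.minAreaRect(P[:,:2].astype(np.float32))
    b=cv2.boxPoints((c,sz,a));e=[b[1]-b[0],b[2]-b[1]];e=e[int(np.linalg.norm(e[1])>np.linalg.norm(e[0]))]
    if e[1]<0:e=-e
    ang=np.degrees(np.arctan2(e[1],e[0]));return np.array(c),sz,ang-90,P[:,2].min(),P[:,2].max()
E
python3 - <<'E'
from h import *
for n in ['top','scene']:
    im=cv2.cvtColor(cv2.imread(f'pics/{n}0.png'),cv2.COLOR_BGR2RGB);d=np.load(n+'0d.npy');m,E=ext(n);C=cloud(m,E,d)
    print(n,tray_fit(im,C))
    hsv=cv2.cvtColor(im,cv2.COLOR_RGB2HSV);k=((hsv[...,0]<6)|(hsv[...,0]>174))&(hsv[...,1]>150)&(hsv[...,2]>90)&(C[...,2]>30)&(C[...,2]<120)
    N,l,st,ce=cv2.connectedComponentsWithStats(k.astype(np.uint8))
    for i in range(1,N):
        if st[i,4]>25:
            P=C[l==i];print(ce[i].round(),st[i,4],P.mean(0).round(1),'zmax',P[:,2].max().round(1))
    # scale height & bottle
    if n=='top':
        for u,v in [(338,100),(340,138),(370,142),(400,105),(255,190),(216,183),(334,165),(268,188)]: print((u,v),C[v,u].round())
E
```

```text
top (array([ 638.25372314, -538.29406738]), (188.4938201904297, 89.62698364257812), np.float32(-29.713272), np.float64(10.047407672600343), np.float64(47.07353568232929))
[302.  62.] 27 [ 825.6 -193.3   33.9] zmax 38.7
[261. 136.] 259 [623.7 -88.6  43.1] zmax 47.8
[251. 156.] 262 [571.9 -65.7  43.1] zmax 47.9
[351. 173.] 79 [ 511.6 -310.8  104.9] zmax 112.0
(338, 100) [ 706. -285.   65.]
(340, 138) [ 613. -289.   50.]
(370, 142) [ 600. -363.   53.]
(400, 105) [ 663. -424.  133.]
(255, 190) [492. -68.   0.]
(216, 183) [504.  20.  45.]
(334, 165) [ 552. -273.   16.]
(268, 188) [ 496. -103.    8.]
scene (array([ 639.3604126 , -536.84381104]), (193.2375030517578, 89.50759887695312), np.float32(-29.854668), np.float64(10.271236489164721), np.float64(47.222702029552124))
[264.  35.] 294 [815.6 707.9  49.5] zmax 81.1
[330. 150.] 155 [622.  -91.6  42.7] zmax 48.3
[310. 152.] 160 [570.2 -68.8  42.8] zmax 48.4
[342. 193.] 77 [ 510.1 -315.1  103.2] zmax 111.4
```

>>> move_arm:
  increments:
    - {"rz": 7.8}
    - {"rz": 7.8}
    - {"rz": 7.8}
    - {"rz": 7.8}
    - {"rz": 7.8}

```text
invalid input
```

>>> move_arm:
  increments:
    - {"tx": -4.7}
    - {"tx": -4.7}
    - {"tx": -4.7}
    - {"tx": -4.7}
    - {"tx": -4.7}
    - {"tx": -4.7}
    - {"tx": -4.7}
    - {"tx": -4.7}
    - {"tx": -4.7}
    - {"tx": -4.7}

```text
invalid input
```

>>> move_arm:
  increments:
    - {"tx": -4.2,"ty": -2.5,"tz": -0.8}
    - {"tx": -4.2,"ty": -2.5,"tz": -0.8}
    - {"tx": -4.2,"ty": -2.5,"tz": -0.8}
    - {"tx": -4.2,"ty": -2.5,"tz": -0.8}
    - {"tx": -4.2,"ty": -2.5,"tz": -0.8}
    - {"tx": -4.2,"ty": -2.5,"tz": -0.8}
    - {"tx": -4.2,"ty": -2.5,"tz": -0.8}
    - {"tx": -4.2,"ty": -2.5,"tz": -0.8}
    - {"tx": -4.2,"ty": -2.5,"tz": -0.8}
    - {"tx": -4.2,"ty": -2.5,"tz": -0.8}
    - {}
    - {}

```text
invalid input
```

```bash
cat > look.py <<'E'
import sys
from h import *
n=sys.argv[1];T=toolT();im,d=r.grab_frame('wrist');save(im,n);np.save(n+'_T.npy',T);np.save(n+'_d.npy',d)
s=r.sense();print('t',s['clock'].round(1) if hasattr(s['clock'],'round') else s['clock'],s['eef_pos'].round(1),np.degrees(s['tcp_rot']).round(1),s['opening'])
m,E=ext('wrist',T);print('cam',E[:3,3].round(),E[:3,2].round(2))
for q,z in [('line_mid',24),('tray_mid',24),('knob_ball',96),('plate_a_edge',30),('jar_a_mid',22)]:
    for o in r.place_of(q,'wrist')[:5]: print(q,round(o['confidence'],2),np.round(o['location']),ray(m,E,o['location'],z).round(1))
E
python3 look.py w1
```

```text
t 0.85 [194.7 593.9 231.3] [-180.    -0.   161.8] 0.9989627757595961
cam [133. 614. 374.] [ 0.25 -0.08 -0.97]
```

>>> move_arm:
  increments:
    - {"tx": 0,"ty": 0,"tz": 0,"rx": 0,"ry": 0,"rz": 7.8,"gripper": 1}
    - {"tx": 0,"ty": 0,"tz": 0,"rx": 0,"ry": 0,"rz": 7.8,"gripper": 1}
    - {"tx": 0,"ty": 0,"tz": 0,"rx": 0,"ry": 0,"rz": 7.8,"gripper": 1}
    - {"tx": 0,"ty": 0,"tz": 0,"rx": 0,"ry": 0,"rz": 7.8,"gripper": 1}
    - {"tx": 0,"ty": 0,"tz": 0,"rx": 0,"ry": 0,"rz": 7.8,"gripper": 1}

```text
clock: 1.6
eef_pos: [194.7, 593.9, 231.3]
tcp_rot: [3.142, 0.0, 2.138]
contact_force: [-0.2, 0.0, 0.7]
opening: 1.0
```

>>> move_arm:
  increments:
    - {"tx": -4.7,"ty": 0,"tz": 0,"rx": 0,"ry": 0,"rz": 0}
    - {"tx": -4.7,"ty": 0,"tz": 0,"rx": 0,"ry": 0,"rz": 0}
    - {"tx": -4.7,"ty": 0,"tz": 0,"rx": 0,"ry": 0,"rz": 0}
    - {"tx": -4.7,"ty": 0,"tz": 0,"rx": 0,"ry": 0,"rz": 0}
    - {"tx": -4.7,"ty": 0,"tz": 0,"rx": 0,"ry": 0,"rz": 0}
    - {"tx": -4.7,"ty": 0,"tz": 0,"rx": 0,"ry": 0,"rz": 0}
    - {"tx": -4.7,"ty": 0,"tz": 0,"rx": 0,"ry": 0,"rz": 0}
    - {"tx": -4.7,"ty": 0,"tz": 0,"rx": 0,"ry": 0,"rz": 0}
    - {"tx": -4.7,"ty": 0,"tz": 0,"rx": 0,"ry": 0,"rz": 0}
    - {"tx": -4.7,"ty": 0,"tz": 0,"rx": 0,"ry": 0,"rz": 0}

```text
invalid input
```

>>> move_arm:
  increments:
    - {"tx": 0,"ty": 0,"tz": 0,"gripper": 1}

```text
invalid input
```

>>> move_arm:
  increments:
    - {"tx": -4.7,"ty": 0,"tz": 0,"rx": 0,"ry": 0,"rz": 0,"gripper": 1}
    - {"tx": -4.7,"ty": 0,"tz": 0,"rx": 0,"ry": 0,"rz": 0,"gripper": 1}
    - {"tx": -4.7,"ty": 0,"tz": 0,"rx": 0,"ry": 0,"rz": 0,"gripper": 1}
    - {"tx": -4.7,"ty": 0,"tz": 0,"rx": 0,"ry": 0,"rz": 0,"gripper": 1}
    - {"tx": -4.7,"ty": 0,"tz": 0,"rx": 0,"ry": 0,"rz": 0,"gripper": 1}
    - {"tx": -4.7,"ty": 0,"tz": 0,"rx": 0,"ry": 0,"rz": 0,"gripper": 1}
    - {"tx": -4.7,"ty": 0,"tz": 0,"rx": 0,"ry": 0,"rz": 0,"gripper": 1}
    - {"tx": -4.7,"ty": 0,"tz": 0,"rx": 0,"ry": 0,"rz": 0,"gripper": 1}
    - {"tx": -4.7,"ty": 0,"tz": 0,"rx": 0,"ry": 0,"rz": 0,"gripper": 1}
    - {"tx": -4.7,"ty": 0,"tz": 0,"rx": 0,"ry": 0,"rz": 0,"gripper": 1}

```text
clock: 2.6
eef_pos: [450.5, 197.4, 231.6]
tcp_rot: [3.141, 0.0, 2.144]
contact_force: [-0.1, 1.2, -0.5]
opening: 0.999
```

>>> move_arm:
  increments:
    - {"tx": -4.2,"ty": -2.5,"tz": -0.8,"rx": 0,"ry": 0,"rz": 0,"gripper": 1}
    - {"tx": -4.2,"ty": -2.5,"tz": -0.8,"rx": 0,"ry": 0,"rz": 0,"gripper": 1}
    - {"tx": -4.2,"ty": -2.5,"tz": -0.8,"rx": 0,"ry": 0,"rz": 0,"gripper": 1}
    - {"tx": -4.2,"ty": -2.5,"tz": -0.8,"rx": 0,"ry": 0,"rz": 0,"gripper": 1}
    - {"tx": -4.2,"ty": -2.5,"tz": -0.8,"rx": 0,"ry": 0,"rz": 0,"gripper": 1}
    - {"tx": -4.2,"ty": -2.5,"tz": -0.8,"rx": 0,"ry": 0,"rz": 0,"gripper": 1}
    - {"tx": -4.2,"ty": -2.5,"tz": -0.8,"rx": 0,"ry": 0,"rz": 0,"gripper": 1}
    - {"tx": -4.2,"ty": -2.5,"tz": -0.8,"rx": 0,"ry": 0,"rz": 0,"gripper": 1}
    - {"tx": -4.2,"ty": -2.5,"tz": -0.8,"rx": 0,"ry": 0,"rz": 0,"gripper": 1}
    - {"tx": -4.2,"ty": -2.5,"tz": -0.8,"rx": 0,"ry": 0,"rz": 0,"gripper": 1}
    - {"tx": 0,"ty": 0,"tz": 0,"rx": 0,"ry": 0,"rz": 0,"gripper": 1}
    - {"tx": 0,"ty": 0,"tz": 0,"rx": 0,"ry": 0,"rz": 0,"gripper": 1}

```text
clock: 3.8
eef_pos: [467.1, -290.3, 311.1]
tcp_rot: [3.142, -0.0, 2.142]
contact_force: [-0.1, 0.6, -0.2]
opening: 1.0
```

```bash
python3 look.py w1
```

```text
t 3.85 [ 467.1 -289.2  311. ] [-1.800e+02 -1.000e-01  1.228e+02] 1.0007803396876271
cam [ 432. -236.  454.] [ 0.14 -0.22 -0.97]
line_mid 0.82 [154. 280.] [ 411.6 -304.2   24. ]
line_mid 0.59 [127. 226.] [ 335.1 -311.9   24. ]
tray_mid 0.96 [200. 260.] [ 420.6 -373.5   24. ]
knob_ball 0.63 [219. 347.] [ 518.  -315.9   96. ]
plate_a_edge 0.61 [128. 227.] [ 338.  -312.3   30. ]
jar_a_mid 0.55 [106. 516.] [633.2 -90.4  22. ]
```

View pics/w1.png

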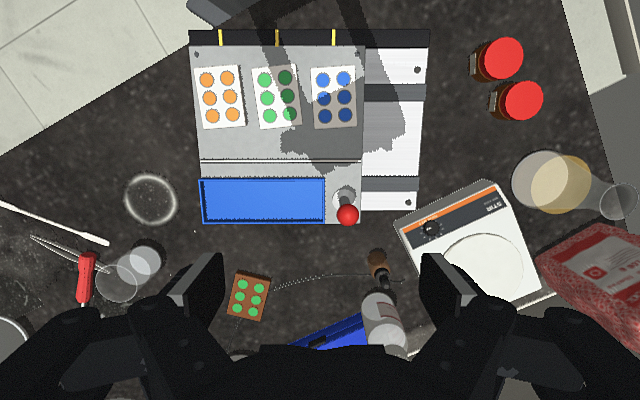

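```bash
cat > carr.py <<'E'
import sys
from h import *
def load(n):
    im=cv2.cvtColor(cv2.imread(f'pics/{n}.png'),cv2.COLOR_BGR2RGB);T=np.load(n+'_T.npy');d=np.load(n+'_d.npy')
    m,E=ext('wrist',T);return im,d,m,E,cloud(m,E,d)
if __name__=='__main__':
    im,d,m,E,C=load(sys.argv[1]);print('tray',tray_fit(im,C))
    hsv=cv2.cvtColor(im,cv2.COLOR_RGB2HSV)
    k=((hsv[...,0]<6)|(hsv[...,0]>174))&(hsv[...,1]>150)&(hsv[...,2]>90)&(C[...,2]>30)&(C[...,2]<120)
    N,l,st,ce=cv2.connectedComponentsWithStats(k.astype(np.uint8))
    for i in range(1,N):
        if st[i,4]>60: print('red',ce[i].round(),st[i,4],C[l==i].mean(0).round(1),C[l==i][:,2].max().round(1))
    kw=(hsv[...,1]<60)&(hsv[...,2]>195)&(C[...,2]>31)&(C[...,2]<42)
    print('deck z',np.median(C[150:156,300:310,2]))
E
python3 carr.py w1
```

```text
tray (array([ 423.17007446, -369.60931396]), (165.70480346679688, 61.560760498046875), np.float32(-57.266197), np.float64(22.232794513312967), np.float64(38.73767316817589))
red [503.  58.] 1283 [574.  -65.2  44.4] 47.1
red [524. 100.] 1168 [626.  -88.   44.4] 47.3
red [348. 215.] 376 [ 513.4 -309.   105.2] 111.1
red [581. 248.] 252 [ 829.4 -189.5   34.8] 41.8
red [595. 273.] 87 [ 821.5 -209.6   83.5] 91.7
deck z 24.318356552341044
```

Carriage yaw is -57.3°. The tray fit gives 166×62 mm centred at (423,-370), which matches the nominal rim. The wrist picture shows all three plates about 30 px short of the line, the knob at (348,215) and the jars at (503,58) and (524,100). Next I grasp the knob.

>>> move_arm:
  increments:
    - {"tx": -1.1,"ty": 0.7,"tz": 3.0,"rx": 0,"ry": 0,"rz": 0,"gripper": 1}
    - {"tx": -1.1,"ty": 0.7,"tz": 3.0,"rx": 0,"ry": 0,"rz": 0,"gripper": 1}
    - {"tx": -1.1,"ty": 0.7,"tz": 3.0,"rx": 0,"ry": 0,"rz": 0,"gripper": 1}
    - {"tx": -1.1,"ty": 0.8,"tz": 3.0,"rx": 0,"ry": 0,"rz": 0,"gripper": 1}
    - {"tx": 0,"ty": 0,"tz": 3.0,"rx": 0,"ry": 0,"rz": 0,"gripper": 1}
    - {"tx": 0,"ty": 0,"tz": 3.0,"rx": 0,"ry": 0,"rz": 0,"gripper": 1}
    - {"tx": 0,"ty": 0,"tz": 3.0,"rx": 0,"ry": 0,"rz": 0,"gripper": 1}
    - {"tx": 0,"ty": 0,"tz": 2.1,"rx": 0,"ry": 0,"rz": 0,"gripper": 1}

```text
clock: 4.9
eef_pos: [515.2, -309.3, 78.4]
tcp_rot: [-3.141, -0.002, 2.145]
contact_force: [0.4, -0.6, 0.4]
opening: 1.0
```

>>> move_arm:
  squeeze: 40
  increments:
    - {"tx": 0,"ty": 0,"tz": 0,"rx": 0,"ry": 0,"rz": 0,"gripper": -1}
    - {"tx": 0,"ty": 0,"tz": 0,"rx": 0,"ry": 0,"rz": 0,"gripper": -1}
    - {"tx": 0,"ty": 0,"tz": 0,"rx": 0,"ry": 0,"rz": 0,"gripper": -1}
    - {"tx": 0,"ty": 0,"tz": 0,"rx": 0,"ry": 0,"rz": 0,"gripper": -1}
    - {"tx": 0,"ty": 0,"tz": 0,"rx": 0,"ry": 0,"rz": 0,"gripper": -1}
    - {"tx": 0,"ty": 0,"tz": 0,"rx": 0,"ry": 0,"rz": 0,"gripper": -1}
    - {"tx": 0,"ty": 0,"tz": 0,"rx": 0,"ry": 0,"rz": 0,"gripper": -1}
    - {"tx": 0,"ty": 0,"tz": 0,"rx": 0,"ry": 0,"rz": 0,"gripper": -1}

```text
clock: 5.7
eef_pos: [516.5, -311.1, 82.0]
tcp_rot: [3.141, 0.002, 2.144]
contact_force: [-1.1, 0.5, 5.6]
opening: 0.274
```

>>> move_arm:
  increments:
    - {"tx": 0,"ty": 0.2,"tz": 0.1,"rx": 0,"ry": 0,"rz": 0,"gripper": -1}
    - {"tx": 0,"ty": 0.5,"tz": 0,"rx": 0,"ry": 0,"rz": 0,"gripper": -1}
    - {"tx": 0,"ty": 0.7,"tz": 0,"rx": 0,"ry": 0,"rz": 0,"gripper": -1}
    - {"tx": 0,"ty": 0.7,"tz": 0,"rx": 0,"ry": 0,"rz": 0,"gripper": -1}
    - {"tx": 0,"ty": 0.7,"tz": 0,"rx": 0,"ry": 0,"rz": 0,"gripper": -1}
    - {"tx": 0,"ty": 0.7,"tz": 0,"rx": 0,"ry": 0,"rz": 0,"gripper": -1}
    - {"tx": 0,"ty": 0.7,"tz": 0,"rx": 0,"ry": 0,"rz": 0,"gripper": -1}
    - {"tx": 0,"ty": 0.7,"tz": 0,"rx": 0,"ry": 0,"rz": 0,"gripper": -1}
    - {"tx": 0,"ty": 0.7,"tz": 0,"rx": 0,"ry": 0,"rz": 0,"gripper": -1}
    - {"tx": 0,"ty": 0.6,"tz": 0,"rx": 0,"ry": 0,"rz": 0,"gripper": -1}
    - {"tx": 0,"ty": 0.4,"tz": 0,"rx": 0,"ry": 0,"rz": 0,"gripper": -1}
    - {"tx": 0,"ty": 0.2,"tz": 0,"rx": 0,"ry": 0,"rz": 0,"gripper": -1}

```text
clock: 6.9
eef_pos: [574.4, -273.7, 82.0]
tcp_rot: [3.14, 0.002, 2.144]
contact_force: [-2.6, 1.9, 13.3]
opening: 0.278
```

>>> move_arm:
  increments:
    - {"tx": 0,"ty": 0.1,"tz": 0,"rx": 0,"ry": 0,"rz": 0,"gripper": -1}
    - {"tx": 0,"ty": 0,"tz": 0,"rx": 0,"ry": 0,"rz": 0,"gripper": -1}
    - {"tx": 0,"ty": 0,"tz": 0,"rx": 0,"ry": 0,"rz": 0,"gripper": -1}

```text
clock: 7.2
eef_pos: [574.9, -273.4, 82.0]
tcp_rot: [3.14, 0.002, 2.144]
contact_force: [-2.1, 4.0, 13.2]
opening: 0.273
```

>>> move_arm:
  increments:
    - {"tx": 0,"ty": 0,"tz": 0,"rx": 0,"ry": 0,"rz": 0,"gripper": 0.6}
    - {"tx": 0,"ty": 0,"tz": 0,"rx": 0,"ry": 0,"rz": 0,"gripper": 0.6}
    - {"tx": 0,"ty": 0,"tz": 0,"rx": 0,"ry": 0,"rz": 0,"gripper": 0.6}
    - {"tx": 0,"ty": 0,"tz": -3.5,"rx": 0,"ry": 0,"rz": 0,"gripper": 0.6}
    - {"tx": 0,"ty": 0,"tz": -3.5,"rx": 0,"ry": 0,"rz": 0,"gripper": 0.6}
    - {"tx": 2.5,"ty": -2.8,"tz": 0,"rx": 0,"ry": 0,"rz": 0,"gripper": 0}
    - {"tx": 2.5,"ty": -2.8,"tz": 0,"rx": 0,"ry": 0,"rz": 0,"gripper": 0}
    - {"tx": 2.5,"ty": -2.8,"tz": 0,"rx": 0,"ry": 0,"rz": 0,"gripper": 0}
    - {"tx": 2.5,"ty": -2.6,"tz": 0,"rx": 0,"ry": 0,"rz": 0,"gripper": 0}
    - {"tx": 0,"ty": 0,"tz": 0,"rx": 0,"ry": 0,"rz": 0,"gripper": 0}
    - {"tx": 0,"ty": 0,"tz": 0,"rx": 0,"ry": 0,"rz": 0,"gripper": 0}

```text
clock: 8.3
eef_pos: [426.9, -249.1, 149.7]
tcp_rot: [3.141, 0.001, 2.143]
contact_force: [1.0, -0.4, -0.2]
opening: 0.498
```

```bash
cat > plates.py <<'E'
import sys
from carr import *
yaw=np.radians(-57.2);cx=np.array([np.cos(yaw),np.sin(yaw)]);cy=np.array([-cx[1],cx[0]])
def line(im,m,E,L0):
    """fit white line on black band: sample profiles across line in deck plane"""
    g=cv2.cvtColor(im,cv2.COLOR_RGB2GRAY).astype(float);out=[]
    xs=np.arange(-14,14,.25)
    for y in np.arange(-95,96,2):
        px=np.array([proj(m,E,[*(L0+x*cx+y*cy),24]) for x in xs])
        v=cv2.remap(g.astype(np.float32),px[:,1].astype(np.float32)[None],px[:,0].astype(np.float32)[None],1)[0]
        if not((px>5).all() and (px[:,0]<395).all() and (px[:,1]<635).all()): continue
        # band: dark 6mm
        b=np.convolve(v,np.ones(24)/24,'same');b[:24]=b[-24:]=999;i=np.argmin(b)
        out.append((y,xs[i]))
    o=np.array(out);p=np.polyfit(o[:,0],o[:,1],1)
    for _ in range(4):
        rs=o[:,1]-np.polyval(p,o[:,0]);k=abs(rs)<max(.6,1.5*np.median(abs(rs)));p=np.polyfit(o[k,0],o[k,1],1)
    return p,k.sum(),len(o)
def plates(im,C,L0):
    """plate tops: z 31..42, in carriage frame; min area rect each"""
    Q=np.stack([(C[...,:2]-L0)@cx,(C[...,:2]-L0)@cy],-1)
    k=(C[...,2]>30.5)&(C[...,2]<42)&(Q[...,0]>-138)&(Q[...,0]<12)&(abs(Q[...,1])<112)
    k=cv2.morphologyEx(k.astype(np.uint8),cv2.MORPH_OPEN,np.ones((5,5)))
    n,l,st,ce=cv2.connectedComponentsWithStats(k);res=[]
    for i in range(1,n):
        if st[i,4]<400: continue
        P=Q[l==i];c,sz,a=cv2.minAreaRect(P.astype(np.float32));b=cv2.boxPoints((c,sz,a))
        # far edge = two corners with biggest x
        b=b[np.argsort(b[:,0])];f=b[2:].mean(0);nr=b[:2].mean(0);v=f-nr
        res.append((c,sz,f.round(1),nr.round(1),round(float(np.degrees(np.arctan2(v[1],v[0]))),1),st[i,4]))
    return sorted(res,key=lambda t:t[0][1])
if __name__=='__main__':
    im,d,m,E,C=load(sys.argv[1]);tf=tray_fit(im,C);print('tray',tf)
    L0=np.array(tf[0])-53*cx if len(sys.argv)<4 else np.array([float(v) for v in sys.argv[2:4]])
    p,k,n=line(im,m,E,L0);print('L0',L0.round(1),'line offset/slope',p[1].round(2),np.degrees(p[0]).round(2),k,n)
    for t in plates(im,C,L0): print('sz',np.round(t[1],1),'far',t[2],'near',t[3],'deg',t[4],'n',t[5])
E
python3 look.py w2; python3 plates.py w2
```

```text
t 8.35 [ 427.8 -249.4  149.8] [1.800e+02 1.000e-01 1.228e+02] 0.4996760069149762
cam [ 391. -195.  292.] [ 0.14 -0.22 -0.97]
line_mid 0.88 [244. 354.] [ 474.6 -270.7   24. ]
knob_ball 0.85 [358. 475.] [ 574.8 -275.4   96. ]
knob_ball 0.46 [201. 438.] [ 480.2 -197.8   96. ]
plate_a_edge 0.95 [202. 273.] [ 394.9 -274.4   30. ]
plate_a_edge 0.27 [355. 476.] [ 635.2 -299.5   30. ]
jar_a_mid 0.66 [160. 628.] [625.5 -85.6  22. ]
tray (array([ 480.23361206, -333.20214844]), (109.86624908447266, 63.2923469543457), np.float32(-56.9231), np.float64(22.879072190936483), np.float64(38.339734903329145))
L0 [ 451.5 -288.7] line offset/slope 0.17 -0.06 53 96
sz [72.1 54.2] far [-43.1 -40.4] near [-115.   -45.9] deg 4.4 n 6203
sz [72.1 53.9] far [-43.4  31.1] near [-115.    23.5] deg 6.1 n 6167
sz [72.1 44.3] far [-42.   93.7] near [-114.    89.3] deg 3.5 n 5015
```

>>> move_arm:
  increments:
    - {"tx": 3.0,"ty": 3.2,"tz": 0,"rx": 0,"ry": 0,"rz": 0,"gripper": -0.48}
    - {"tx": 3.0,"ty": 3.2,"tz": 0,"rx": 0,"ry": 0,"rz": 0,"gripper": -0.48}
    - {"tx": 3.0,"ty": 3.1,"tz": 0,"rx": 0,"ry": 0,"rz": 0,"gripper": -0.48}
    - {"tx": 0,"ty": 0,"tz": 3.5,"rx": 0,"ry": 0,"rz": 0,"gripper": -0.48}
    - {"tx": 0,"ty": 0,"tz": 3.5,"rx": 0,"ry": 0,"rz": 0,"gripper": -0.48}
    - {"tx": 0,"ty": 0,"tz": 3.0,"rx": 0,"ry": 0,"rz": 0,"gripper": -0.48}
    - {"tx": 0,"ty": 0,"tz": 1.6,"rx": 0,"ry": 0,"rz": 0,"gripper": -0.48}
    - {"tx": 0,"ty": 0,"tz": 0.6,"rx": 0,"ry": 0,"rz": 0,"gripper": -0.48}
    - {"tx": 0,"ty": 0,"tz": 0,"rx": 0,"ry": 0,"rz": 0,"gripper": -0.48}

```text
clock: 9.5
eef_pos: [457.8, -121.6, 26.7]
tcp_rot: [-3.141, -0.001, 2.144]
contact_force: [-0.1, -1.2, 0.7]
opening: 0.254
```

```bash
python3 look.py w3
```

```text
t 9.55 [ 458.3 -121.8   27.4] [-180.    -0.   122.9] 0.25788252455848043
cam [423. -67. 170.] [ 0.14 -0.22 -0.97]
jar_a_mid 0.92 [364. 620.] [627.7 -88.2  22. ]
```

View pics/w3.png

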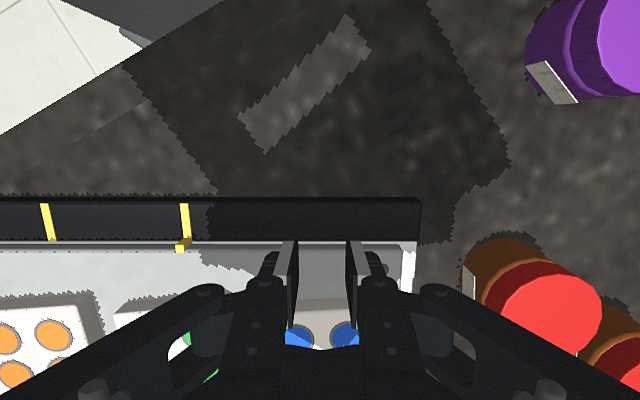

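Fingers sit behind the blue plate, on the deck and centred on it. Pushing 4.9 cm.

>>> move_arm:
  increments:
    - {"tx": -0.3,"ty": 0,"tz": 0,"rx": 0,"ry": 0,"rz": 0,"gripper": -0.48}
    - {"tx": -0.5,"ty": 0,"tz": 0,"rx": 0,"ry": 0,"rz": 0,"gripper": -0.48}
    - {"tx": -0.5,"ty": 0,"tz": 0,"rx": 0,"ry": 0,"rz": 0,"gripper": -0.48}
    - {"tx": -0.5,"ty": 0,"tz": 0,"rx": 0,"ry": 0,"rz": 0,"gripper": -0.48}
    - {"tx": -0.5,"ty": 0,"tz": 0,"rx": 0,"ry": 0,"rz": 0,"gripper": -0.48}
    - {"tx": -0.5,"ty": 0,"tz": 0,"rx": 0,"ry": 0,"rz": 0,"gripper": -0.48}
    - {"tx": -0.5,"ty": 0,"tz": 0,"rx": 0,"ry": 0,"rz": 0,"gripper": -0.48}
    - {"tx": -0.5,"ty": 0,"tz": 0,"rx": 0,"ry": 0,"rz": 0,"gripper": -0.48}
    - {"tx": -0.5,"ty": 0,"tz": 0,"rx": 0,"ry": 0,"rz": 0,"gripper": -0.48}
    - {"tx": -0.4,"ty": 0,"tz": 0,"rx": 0,"ry": 0,"rz": 0,"gripper": -0.48}
    - {"tx": -0.2,"ty": 0,"tz": 0,"rx": 0,"ry": 0,"rz": 0,"gripper": -0.48}
    - {"tx": 0,"ty": 0,"tz": 0,"rx": 0,"ry": 0,"rz": 0,"gripper": -0.48}

```text
clock: 11.0
eef_pos: [484.8, -163.2, 27.3]
tcp_rot: [3.141, 0.0, 2.144]
contact_force: [-0.5, -0.3, -0.4]
opening: 0.26
```

```bash
python3 look.py w4
```

```text
t 11.05 [ 484.6 -163.    27.3] [180.    0.  122.8] 0.25816679042541485
cam [ 449. -109.  170.] [ 0.14 -0.22 -0.97]
knob_ball 0.45 [200. 536.] [502.2 -97.5  96. ]
plate_a_edge 0.6 [339.  50.] [ 393.  -273.4   30. ]
```

View pics/w4.png

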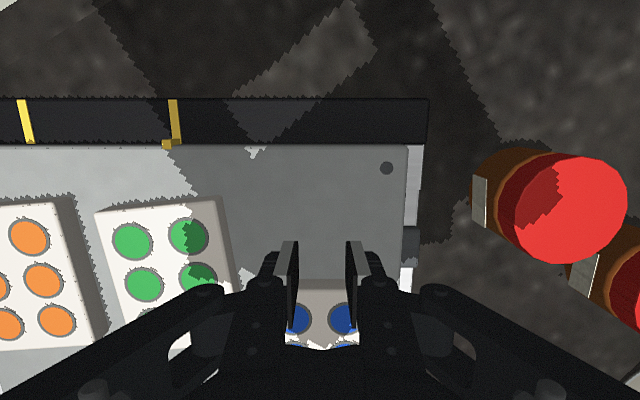

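The blue plate was pushed straight and is now square between the fingers. Next is green.

>>> move_arm:
  increments:
    - {"tx": 2.0,"ty": 0,"tz": 0,"rx": 0,"ry": 0,"rz": 0,"gripper": -0.48}
    - {"tx": 2.9,"ty": 0,"tz": -2.0,"rx": 0,"ry": 0,"rz": 0,"gripper": -0.48}
    - {"tx": 0,"ty": -3.0,"tz": -1.5,"rx": 0,"ry": 0,"rz": 0,"gripper": -0.48}
    - {"tx": 0,"ty": -3.9,"tz": 0,"rx": 0,"ry": 0,"rz": 0,"gripper": -0.48}
    - {"tx": 0,"ty": 0,"tz": 2.0,"rx": 0,"ry": 0,"rz": 0,"gripper": -0.48}
    - {"tx": 0,"ty": 0,"tz": 1.5,"rx": 0,"ry": 0,"rz": 0,"gripper": -0.48}
    - {"tx": 0,"ty": 0,"tz": 0,"rx": 0,"ry": 0,"rz": 0,"gripper": -0.48}

```text
clock: 12.0
eef_pos: [398.8, -158.8, 26.3]
tcp_rot: [-3.14, -0.002, 2.144]
contact_force: [0.1, -0.0, 0.1]
opening: 0.259
```

>>> move_arm:
  increments:
    - {"tx": -0.3,"ty": 0,"tz": 0,"rx": 0,"ry": 0,"rz": 0,"gripper": -0.48}
    - {"tx": -0.5,"ty": 0,"tz": 0,"rx": 0,"ry": 0,"rz": 0,"gripper": -0.48}
    - {"tx": -0.5,"ty": 0,"tz": 0,"rx": 0,"ry": 0,"rz": 0,"gripper": -0.48}
    - {"tx": -0.5,"ty": 0,"tz": 0,"rx": 0,"ry": 0,"rz": 0,"gripper": -0.48}
    - {"tx": -0.5,"ty": 0,"tz": 0,"rx": 0,"ry": 0,"rz": 0,"gripper": -0.48}
    - {"tx": -0.5,"ty": 0,"tz": 0,"rx": 0,"ry": 0,"rz": 0,"gripper": -0.48}
    - {"tx": -0.5,"ty": 0,"tz": 0,"rx": 0,"ry": 0,"rz": 0,"gripper": -0.48}
    - {"tx": -0.5,"ty": 0,"tz": 0,"rx": 0,"ry": 0,"rz": 0,"gripper": -0.48}
    - {"tx": -0.5,"ty": 0,"tz": 0,"rx": 0,"ry": 0,"rz": 0,"gripper": -0.48}
    - {"tx": -0.4,"ty": 0,"tz": 0,"rx": 0,"ry": 0,"rz": 0,"gripper": -0.48}
    - {"tx": -0.2,"ty": 0,"tz": 0,"rx": 0,"ry": 0,"rz": 0,"gripper": -0.48}
    - {"tx": 0,"ty": 0,"tz": 0,"rx": 0,"ry": 0,"rz": 0,"gripper": -0.48}

```text
clock: 13.2
eef_pos: [426.8, -200.6, 27.3]
tcp_rot: [3.141, 0.0, 2.144]
contact_force: [0.1, -1.0, -0.2]
opening: 0.262
```

>>> move_arm:
  increments:
    - {"tx": 2.0,"ty": 0,"tz": 0,"rx": 0,"ry": 0,"rz": 0,"gripper": -0.48}
    - {"tx": 2.9,"ty": 0,"tz": -2.0,"rx": 0,"ry": 0,"rz": 0,"gripper": -0.48}
    - {"tx": 0,"ty": -3.0,"tz": -1.5,"rx": 0,"ry": 0,"rz": 0,"gripper": -0.48}
    - {"tx": 0,"ty": -4.1,"tz": 0,"rx": 0,"ry": 0,"rz": 0,"gripper": -0.48}
    - {"tx": 0,"ty": 0,"tz": 2.0,"rx": 0,"ry": 0,"rz": 0,"gripper": -0.48}
    - {"tx": 0,"ty": 0,"tz": 1.5,"rx": 0,"ry": 0,"rz": 0,"gripper": -0.48}
    - {"tx": 0,"ty": 0,"tz": 0,"rx": 0,"ry": 0,"rz": 0,"gripper": -0.48}

```text
clock: 13.9
eef_pos: [339.2, -197.2, 26.3]
tcp_rot: [-3.141, -0.002, 2.144]
contact_force: [-0.5, -0.4, 0.4]
opening: 0.26
```

>>> move_arm:
  increments:
    - {"tx": -0.3,"ty": 0,"tz": 0,"rx": 0,"ry": 0,"rz": 0,"gripper": -0.48}
    - {"tx": -0.5,"ty": 0,"tz": 0,"rx": 0,"ry": 0,"rz": 0,"gripper": -0.48}
    - {"tx": -0.5,"ty": 0,"tz": 0,"rx": 0,"ry": 0,"rz": 0,"gripper": -0.48}
    - {"tx": -0.5,"ty": 0,"tz": 0,"rx": 0,"ry": 0,"rz": 0,"gripper": -0.48}
    - {"tx": -0.5,"ty": 0,"tz": 0,"rx": 0,"ry": 0,"rz": 0,"gripper": -0.48}
    - {"tx": -0.5,"ty": 0,"tz": 0,"rx": 0,"ry": 0,"rz": 0,"gripper": -0.48}
    - {"tx": -0.5,"ty": 0,"tz": 0,"rx": 0,"ry": 0,"rz": 0,"gripper": -0.48}
    - {"tx": -0.5,"ty": 0,"tz": 0,"rx": 0,"ry": 0,"rz": 0,"gripper": -0.48}
    - {"tx": -0.5,"ty": 0,"tz": 0,"rx": 0,"ry": 0,"rz": 0,"gripper": -0.48}
    - {"tx": -0.4,"ty": 0,"tz": 0,"rx": 0,"ry": 0,"rz": 0,"gripper": -0.48}
    - {"tx": -0.2,"ty": 0,"tz": 0,"rx": 0,"ry": 0,"rz": 0,"gripper": -0.48}
    - {"tx": 0,"ty": 0,"tz": 0,"rx": 0,"ry": 0,"rz": 0,"gripper": -0.48}

```text
clock: 15.1
eef_pos: [367.2, -239.2, 27.3]
tcp_rot: [3.141, 0.0, 2.144]
contact_force: [0.4, 0.2, -0.3]
opening: 0.261
```

>>> move_arm:
  increments:
    - {"tx": 2.0,"ty": 0,"tz": 0,"rx": 0,"ry": 0,"rz": 0,"gripper": -0.48}
    - {"tx": 0,"ty": 1.5,"tz": -4.0,"rx": 0,"ry": 0,"rz": 0,"gripper": -0.48}
    - {"tx": 0,"ty": 2.0,"tz": -4.0,"rx": 0,"ry": 0,"rz": 0,"gripper": -0.48}
    - {"tx": 0,"ty": 2.0,"tz": -4.0,"rx": 0,"ry": 0,"rz": 0,"gripper": -0.48}
    - {"tx": 0,"ty": 1.5,"tz": -1.0,"rx": 0,"ry": 0,"rz": 0,"gripper": -0.48}
    - {"tx": 0,"ty": 0,"tz": 0,"rx": 0,"ry": 0,"rz": 0,"gripper": -0.48}
    - {"tx": 0,"ty": 0,"tz": 0,"rx": 0,"ry": 0,"rz": 0,"gripper": -0.48}

```text
clock: 15.8
eef_pos: [414.0, -183.7, 156.3]
tcp_rot: [-3.141, -0.001, 2.145]
contact_force: [-1.0, 0.5, -0.0]
opening: 0.264
```

```bash
python3 look.py w5; python3 plates.py w5 451.5 -288.7
```

```text
t 15.85 [ 413.4 -183.7  155.8] [-1.799e+02 -1.000e-01  1.229e+02] 0.25993251343828705
cam [ 379. -130.  299.] [ 0.14 -0.22 -0.97]
line_mid 0.69 [302. 325.] [ 473.4 -270.5   24. ]
tray_mid 0.55 [353. 298.] [ 482.2 -333.1   24. ]
jar_a_mid 0.8 [229. 578.] [625.6 -85.5  22. ]
tray (array([ 491.53656006, -304.5401001 ]), (72.26903533935547, 28.54693031311035), np.float32(-57.291122), np.float64(23.105814502421993), np.float64(38.32169808058296))
L0 [ 451.5 -288.7] line offset/slope -4.64 0.31 67 96
sz [54.2 56. ] far [-19.8 -46.7] near [-75.7 -46.6] deg -0.1 n 2860
sz [53.2 72.1] far [-3.8 22. ] near [-75.9  23.1] deg -0.9 n 3660
sz [44.8 55.1] far [-20.8  89.6] near [-75.9  89.6] deg -0.1 n 2259
```

View pics/w5.png

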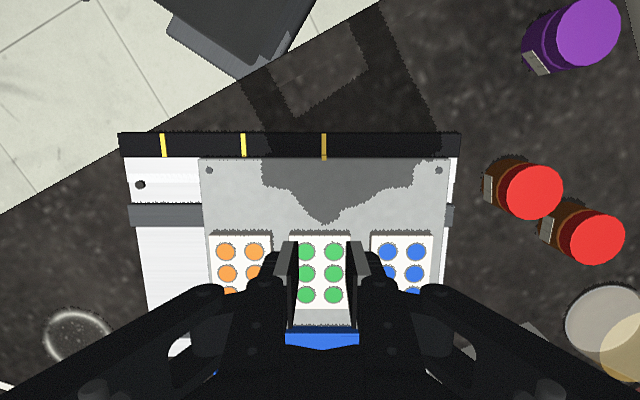

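All three plates are square and their near edges are equal at -75.8 mm. The gripper hides the line, so I shift for one clear look before the final push.

>>> move_arm:
  increments:
    - {"tx": -3.0,"ty": 0,"tz": -1.5,"rx": 0,"ry": 0,"rz": 0,"gripper": -0.48}
    - {"tx": -3.5,"ty": 0,"tz": -1.5,"rx": 0,"ry": 0,"rz": 0,"gripper": -0.48}
    - {"tx": 0,"ty": 0,"tz": 0,"rx": 0,"ry": 0,"rz": 0,"gripper": -0.48}
    - {"tx": 0,"ty": 0,"tz": 0,"rx": 0,"ry": 0,"rz": 0,"gripper": -0.48}

```text
clock: 16.5
eef_pos: [449.8, -239.1, 186.8]
tcp_rot: [-3.141, -0.001, 2.143]
contact_force: [-0.3, 0.2, -0.3]
opening: 0.26
```

```bash
python3 look.py w6; python3 plates.py w6 451.5 -288.7
python3 - <<'E'
import cv2; im=cv2.imread('pics/w6.png')
cv2.imwrite('pics/w6c.png',cv2.resize(im[120:330,150:480],None,fx=2.4,fy=2.4,interpolation=cv2.INTER_CUBIC))
E
```

```text
t 16.55 [ 449.1 -238.3  186.4] [-1.800e+02 -1.000e-01  1.228e+02] 0.2556859523185384
cam [ 415. -185.  330.] [ 0.14 -0.22 -0.97]
line_mid 0.69 [229. 324.] [ 474.7 -273.3   24. ]
tray_mid 0.57 [278. 297.] [ 480.  -334.6   24. ]
knob_ball 0.65 [230. 248.] [ 411.9 -284.7   96. ]
knob_ball 0.23 [228. 320.] [ 457.1 -253.7   96. ]
jar_a_mid 0.67 [153. 565.] [624.9 -88.6  22. ]
tray (array([ 501.20318604, -319.3717041 ]), (54.55657196044922, 62.62626266479492), np.float32(32.194496), np.float64(23.017538628096418), np.float64(38.2519445049511))
L0 [ 451.5 -288.7] line offset/slope 4.36 0.11 66 96
sz [54.3 71.3] far [ -4.1 -46.5] near [-75.4 -46.5] deg -0.0 n 4364
sz [54.  71.6] far [-3.8 22.9] near [-75.4  22.9] deg -0.0 n 4339
sz [44.7 71.6] far [-3.8 89.6] near [-75.4  89.7] deg -0.0 n 3662
```

View pics/w6c.png

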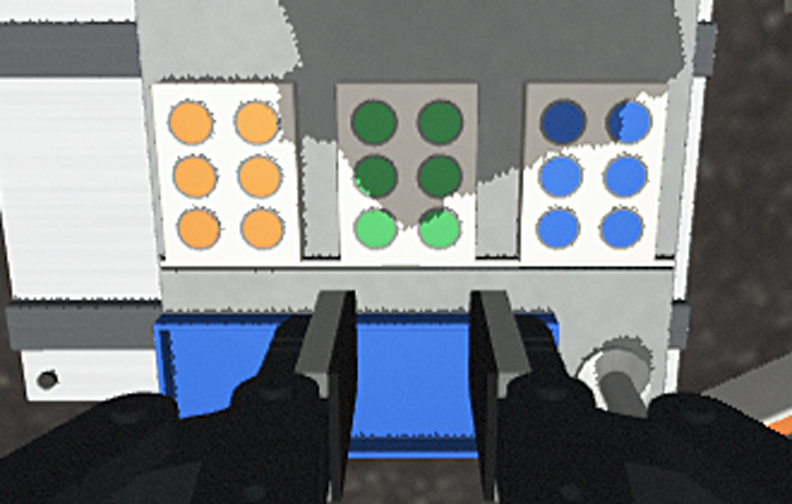

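The plates just cover the near black band, because of the viewing angle, and the line shows in the gaps. I measure the line there.

Run:
```python
from plates import *
for n,ys in [('w6',[-16,-13,-10,-7,-4+0,53,55,57,59]),('w2',[-80,-60,-8,-4,0,60,64])]:
    im,d,m,E,C=load(n);L0=np.array([451.5,-288.7]);g=cv2.cvtColor(im,cv2.COLOR_RGB2GRAY).astype(np.float32);xs=np.arange(-7,7.1,.5)
    for y in ys:
        px=np.array([proj(m,E,[*(L0+x*cx+y*cy),24]) for x in xs]).astype(np.float32)
        v=cv2.remap(g,px[:,1][None],px[:,0][None],1)[0];print(n,y,v.astype(int))
```

```text
w6 -16 [189 190 192 194 189 182 157 120  79  33  38 103 166 217 255 255 237 152
  72  88 103 148 198 200 195 193 191 191 191]
w6 -13 [190 191 193 196 192 184 154 115  70  28  33  96 160 215 255 255 243 150
  71  86 101 147 194 199 192 191 190 190 190]
w6 -10 [193 192 193 195 197 198 188 170 122  42  32  97 157 215 255 255 243 157
  73  87 101 146 193 198 193 191 189 189 190]
w6 -7 [192 191 193 196 199 202 196 185 136  54  35 100 160 216 255 255 243 158
  73  88 103 147 194 199 194 191 190 189 188]
w6 -4 [254 254 254 254 254 254 254 254 255 255 254 253 252 252 253 252 241 155
  70  87 102 147 194 199 194 191 190 189 188]
w6 53 [192 192 192 192 193 196 192 181 146  65  22 104 181 217 255 255 255 175
  90  88 105 139 179 193 190 187 186 186 186]
w6 55 [189 190 192 193 192 187 173 140 100  45  22 104 181 218 255 255 255 176
  92  92 111 144 181 194 189 187 186 186 187]
w6 57 [189 190 192 195 195 194 185 162 127  64  35 113 185 220 255 255 255 174
  88  84 102 138 182 197 192 189 188 187 187]
w6 59 [189 190 191 192 195 199 197 185 151  71  23 107 180 217 255 255 255 174
  88  85 104 141 1
[... 203 characters left out ...]
13  87 174 217 255 255 243 180
 125  93  95 157 190 193 159  93  67  64  67]
w2 -8 [190 190 191 193 194 194 191 170 134  86  30  83 169 214 252 255 249 153
  72  56  54  95 137 175 195 191 189 189 188]
w2 -4 [189 188 188 190 194 193 186 155 104  60  19  79 170 213 252 255 249 157
  71  76  92 140 179 189 193 191 189 188 187]
w2 0 [192 193 192 191 193 193 191 171 134  84  26  81 166 213 252 255 249 157
  71  75  86 134 173 187 196 192 189 188 188]
w2 60 [185 185 186 189 193 193 183 154  90  47  24  66 154 206 245 255 255 172
  72  75  84 119 147 120  96  84  79  80  82]
w2 64 [189 189 189 189 192 191 181 150  80  37  24  69 149 205 245 255 255 172
  71  59  55 113 166 179 175  97  39  23  14]
```

Line centre is at x ≈ +0.15 mm in both pictures. The plates' far edges are at about -3.8 mm, so each needs 3.8–3.9 mm more. Green first, then blue, then orange.

>>> move_arm:
  increments:
    - {"tx": 3.5,"ty": 0,"tz": 0,"rx": 0,"ry": 0,"rz": 0,"gripper": -0.48}
    - {"tx": 3.5,"ty": 0,"tz": 0,"rx": 0,"ry": 0,"rz": 0,"gripper": -0.48}
    - {"tx": 0,"ty": 0,"tz": 4.5,"rx": 0,"ry": 0,"rz": 0,"gripper": -0.48}
    - {"tx": 0,"ty": 0,"tz": 4.5,"rx": 0,"ry": 0,"rz": 0,"gripper": -0.48}
    - {"tx": 0,"ty": 0,"tz": 4.5,"rx": 0,"ry": 0,"rz": 0,"gripper": -0.48}
    - {"tx": 0,"ty": 0,"tz": 2.5,"rx": 0,"ry": 0,"rz": 0,"gripper": -0.48}
    - {"tx": 0,"ty": 0,"tz": 0,"rx": 0,"ry": 0,"rz": 0,"gripper": -0.48}

```text
clock: 17.5
eef_pos: [411.0, -178.8, 25.5]
tcp_rot: [-3.14, -0.003, 2.144]
contact_force: [0.5, 0.1, 1.0]
opening: 0.257
```

>>> move_arm:
  increments:
    - {"tx": -1.0,"ty": 0,"tz": 0,"rx": 0,"ry": 0,"rz": 0,"gripper": -0.48}
    - {"tx": -0.9,"ty": 0,"tz": 0,"rx": 0,"ry": 0,"rz": 0,"gripper": -0.48}
    - {"tx": -0.5,"ty": 0,"tz": 0,"rx": 0,"ry": 0,"rz": 0,"gripper": -0.48}
    - {"tx": -0.2,"ty": 0,"tz": 0,"rx": 0,"ry": 0,"rz": 0,"gripper": -0.48}
    - {"tx": -0.1,"ty": 0,"tz": 0,"rx": 0,"ry": 0,"rz": 0,"gripper": -0.48}
    - {"tx": -0.1,"ty": 0,"tz": 0,"rx": 0,"ry": 0,"rz": 0,"gripper": -0.48}
    - {"tx": -0.08,"ty": 0,"tz": 0,"rx": 0,"ry": 0,"rz": 0,"gripper": -0.48}
    - {"tx": 0,"ty": 0,"tz": 0,"rx": 0,"ry": 0,"rz": 0,"gripper": -0.48}
    - {"tx": 0,"ty": 0,"tz": 0,"rx": 0,"ry": 0,"rz": 0,"gripper": -0.48}

```text
clock: 18.4
eef_pos: [427.8, -204.0, 27.3]
tcp_rot: [-3.142, 0.0, 2.144]
contact_force: [-0.1, -0.1, 0.0]
opening: 0.258
```

>>> move_arm:
  increments:
    - {"tx": 1.5,"ty": 0,"tz": 0,"rx": 0,"ry": 0,"rz": 0,"gripper": -0.48}
    - {"tx": 1.38,"ty": 0,"tz": -2.0,"rx": 0,"ry": 0,"rz": 0,"gripper": -0.48}
    - {"tx": 0,"ty": 3.0,"tz": -1.5,"rx": 0,"ry": 0,"rz": 0,"gripper": -0.48}
    - {"tx": 0,"ty": 3.9,"tz": 0,"rx": 0,"ry": 0,"rz": 0,"gripper": -0.48}
    - {"tx": 0,"ty": 0,"tz": 2.0,"rx": 0,"ry": 0,"rz": 0,"gripper": -0.48}
    - {"tx": 0,"ty": 0,"tz": 1.5,"rx": 0,"ry": 0,"rz": 0,"gripper": -0.48}
    - {"tx": 0,"ty": 0,"tz": 0,"rx": 0,"ry": 0,"rz": 0,"gripper": -0.48}

```text
clock: 19.1
eef_pos: [468.1, -141.0, 25.8]
tcp_rot: [-3.139, -0.003, 2.145]
contact_force: [-0.3, 0.3, 0.1]
opening: 0.264
```

>>> move_arm:
  increments:
    - {"tx": -1.0,"ty": 0,"tz": 0,"rx": 0,"ry": 0,"rz": 0,"gripper": -0.48}
    - {"tx": -0.9,"ty": 0,"tz": 0,"rx": 0,"ry": 0,"rz": 0,"gripper": -0.48}
    - {"tx": -0.5,"ty": 0,"tz": 0,"rx": 0,"ry": 0,"rz": 0,"gripper": -0.48}
    - {"tx": -0.2,"ty": 0,"tz": 0,"rx": 0,"ry": 0,"rz": 0,"gripper": -0.48}
    - {"tx": -0.1,"ty": 0,"tz": 0,"rx": 0,"ry": 0,"rz": 0,"gripper": -0.48}
    - {"tx": -0.1,"ty": 0,"tz": 0,"rx": 0,"ry": 0,"rz": 0,"gripper": -0.48}
    - {"tx": -0.08,"ty": 0,"tz": 0,"rx": 0,"ry": 0,"rz": 0,"gripper": -0.48}
    - {"tx": 0,"ty": 0,"tz": 0,"rx": 0,"ry": 0,"rz": 0,"gripper": -0.48}
    - {"tx": 0,"ty": 0,"tz": 0,"rx": 0,"ry": 0,"rz": 0,"gripper": -0.48}

```text
clock: 20.0
eef_pos: [485.7, -166.6, 27.3]
tcp_rot: [-3.141, -0.0, 2.144]
contact_force: [-0.7, 0.8, 0.4]
opening: 0.257
```

>>> move_arm:
  increments:
    - {"tx": 1.5,"ty": 0,"tz": 0,"rx": 0,"ry": 0,"rz": 0,"gripper": -0.48}
    - {"tx": 1.38,"ty": 0,"tz": -2.0,"rx": 0,"ry": 0,"rz": 0,"gripper": -0.48}
    - {"tx": 0,"ty": -4.0,"tz": -1.5,"rx": 0,"ry": 0,"rz": 0,"gripper": -0.48}
    - {"tx": 0,"ty": -5.0,"tz": 0,"rx": 0,"ry": 0,"rz": 0,"gripper": -0.48}
    - {"tx": 0,"ty": -5.0,"tz": 0,"rx": 0,"ry": 0,"rz": 0,"gripper": -0.48}
    - {"tx": 0,"ty": 0,"tz": 2.0,"rx": 0,"ry": 0,"rz": 0,"gripper": -0.48}
    - {"tx": 0,"ty": 0,"tz": 1.5,"rx": 0,"ry": 0,"rz": 0,"gripper": -0.48}
    - {"tx": 0,"ty": 0,"tz": 0,"rx": 0,"ry": 0,"rz": 0,"gripper": -0.48}

```text
clock: 20.8
eef_pos: [350.8, -217.3, 26.2]
tcp_rot: [-3.14, -0.003, 2.143]
contact_force: [0.9, -0.2, -1.7]
opening: 0.26
```

>>> move_arm:
  increments:
    - {"tx": -1.0,"ty": 0,"tz": 0,"rx": 0,"ry": 0,"rz": 0,"gripper": -0.48}
    - {"tx": -0.9,"ty": 0,"tz": 0,"rx": 0,"ry": 0,"rz": 0,"gripper": -0.48}
    - {"tx": -0.5,"ty": 0,"tz": 0,"rx": 0,"ry": 0,"rz": 0,"gripper": -0.48}
    - {"tx": -0.2,"ty": 0,"tz": 0,"rx": 0,"ry": 0,"rz": 0,"gripper": -0.48}
    - {"tx": -0.1,"ty": 0,"tz": 0,"rx": 0,"ry": 0,"rz": 0,"gripper": -0.48}
    - {"tx": -0.1,"ty": 0,"tz": 0,"rx": 0,"ry": 0,"rz": 0,"gripper": -0.48}
    - {"tx": -0.08,"ty": 0,"tz": 0,"rx": 0,"ry": 0,"rz": 0,"gripper": -0.48}
    - {"tx": 0,"ty": 0,"tz": 0,"rx": 0,"ry": 0,"rz": 0,"gripper": -0.48}
    - {"tx": 0,"ty": 0,"tz": 0,"rx": 0,"ry": 0,"rz": 0,"gripper": -0.48}

```text
clock: 21.7
eef_pos: [368.1, -242.5, 27.3]
tcp_rot: [-3.142, -0.0, 2.144]
contact_force: [-0.9, -0.7, 0.0]
opening: 0.26
```

>>> move_arm:
  increments:
    - {"tx": 1.5,"ty": 0,"tz": 0,"rx": 0,"ry": 0,"rz": 0,"gripper": -0.48}
    - {"tx": 0,"ty": 0,"tz": -4.0,"rx": 0,"ry": 0,"rz": 0,"gripper": -0.48}
    - {"tx": 0,"ty": 1.5,"tz": -4.0,"rx": 0,"ry": 0,"rz": 0,"gripper": -0.48}
    - {"tx": -1.5,"ty": 2.0,"tz": -4.0,"rx": 0,"ry": 0,"rz": 0,"gripper": -0.48}
    - {"tx": -2.5,"ty": 2.0,"tz": -3.0,"rx": 0,"ry": 0,"rz": 0,"gripper": -0.48}
    - {"tx": -2.5,"ty": 1.5,"tz": -3.0,"rx": 0,"ry": 0,"rz": 0,"gripper": -0.48}
    - {"tx": 0,"ty": 0,"tz": 0,"rx": 0,"ry": 0,"rz": 0,"gripper": 0.4}
    - {"tx": 0,"ty": 0,"tz": 0,"rx": 0,"ry": 0,"rz": 0,"gripper": 0.4}
    - {"tx": 0,"ty": 0,"tz": 0,"rx": 0,"ry": 0,"rz": 0,"gripper": 0.4}

```text
clock: 22.6
eef_pos: [452.2, -245.4, 205.8]
tcp_rot: [-3.14, -0.003, 2.144]
contact_force: [-1.3, -0.4, -0.6]
opening: 0.7
```

```bash
python3 look.py w7; python3 plates.py w7 451.5 -288.7; python3 carr.py w7
python3 - <<'E'
from plates import *
im,d,m,E,C=load('w7');L0=np.array([451.5,-288.7]);g=cv2.cvtColor(im,cv2.COLOR_RGB2GRAY).astype(np.float32);xs=np.arange(-5,5.1,.5)
for y in [-10,-13,54,57]:
    px=np.array([proj(m,E,[*(L0+x*cx+y*cy),24]) for x in xs]).astype(np.float32);print(y,cv2.remap(g,px[:,1][None],px[:,0][None],1)[0].astype(int))
E
```

```text
t 22.65 [ 452.2 -245.5  205.8] [-179.9   -0.2  122.8] 0.697035423833208
cam [ 417. -191.  349.] [ 0.14 -0.22 -0.97]
line_mid 0.72 [216. 327.] [ 474.8 -271.8   24. ]
tray_mid 0.71 [266. 302.] [ 483.3 -334.2   24. ]
plate_a_edge 0.83 [220. 251.] [ 410.8 -315.7   30. ]
jar_a_mid 0.79 [146. 556.] [626.9 -87.8  22. ]
tray (array([ 481.78231812, -332.09106445]), (165.22021484375, 63.02528381347656), np.float32(-57.188362), np.float64(22.402362674546396), np.float64(38.38364814294948))
L0 [ 451.5 -288.7] line offset/slope -5.97 -0.56 62 96
sz [71.5 54.3] far [ -0.6 -46.9] near [-72.1 -47. ] deg 0.1 n 3944
sz [53.9 71.6] far [-0.4 22.7] near [-72.   22.7] deg -0.0 n 3883
sz [71.7 44.9] far [-0.4 89.5] near [-72.   89.5] deg 0.0 n 3305
tray (array([ 481.78231812, -332.09106445]), (165.22021484375, 63.02528381347656), np.float32(-57.188362), np.float64(22.402362674546396), np.float64(38.38364814294948))
red [514. 101.] 2106 [553.9 -86.   44.3] 46.8
red [572. 147.] 1903 [625.6 -87.8  44.4] 46.8
red [623. 331.] 304 [ 823.6 -202.9   34.6] 40.2
deck z 36.31771840413913
-10 [192 177 159 133  99  79  85 100 165 234 246 253 216 166 130 109 112 161
 200 196 191]
-13 [191 175 155 124  82  58  79 105 167 233 245 252 216 167 131 110 114 162
 200 196 192]
54 [197 193 186 161 114  85  91 105 173 236 246 253 216 163 130 107 110 158
 196 192 188]
57 [196 191 181 149  89  56  77 104 172 235 246 253 216 164 124  89  87 133
 173 184 194]
```

Plates are on the line within about 0.5 mm and square within 0.1°. One jar has been knocked and is now at (554,-86); the other is still at (626,-88). I fetch the knocked one.

>>> move_arm:
  increments:
    - {"tx": 2.0,"ty": 4.3,"tz": 0,"rx": 0,"ry": 0,"rz": 0,"gripper": 0.5}
    - {"tx": 2.0,"ty": 4.3,"tz": 0,"rx": 0,"ry": 0,"rz": 0,"gripper": 0.5}
    - {"tx": 2.0,"ty": 4.3,"tz": 0,"rx": 0,"ry": 0,"rz": 0,"gripper": 0.5}
    - {"tx": 1.9,"ty": 4.3,"tz": 0,"rx": 0,"ry": 0,"rz": 0,"gripper": 0.5}
    - {"tx": 0,"ty": 0,"tz": 4.5,"rx": 0,"ry": 0,"rz": 0,"gripper": 0.5}
    - {"tx": 0,"ty": 0,"tz": 4.5,"rx": 0,"ry": 0,"rz": 0,"gripper": 0.5}
    - {"tx": 0,"ty": 0,"tz": 0,"rx": 0,"ry": 0,"rz": 0,"gripper": 0.5}
    - {"tx": 0,"ty": 0,"tz": 0,"rx": 0,"ry": 0,"rz": 0,"gripper": 0.5}

```text
clock: 23.7
eef_pos: [555.2, -87.0, 117.3]
tcp_rot: [-3.14, -0.001, 2.144]
contact_force: [-1.0, 0.1, 0.8]
opening: 0.747
```

```bash
python3 look.py w8;python3 carr.py w8 | grep red
```

```text
t 23.75 [556.5 -87.3 118.7] [180.    0.  122.8] 0.7490152980156507
cam [520. -33. 260.] [ 0.14 -0.22 -0.97]
plate_a_edge 0.59 [341.  30.] [ 414.1 -313.7   30. ]
jar_a_mid 0.6 [254. 397.] [626.6 -88.   22. ]
red [322. 209.] 3321 [553.4 -84.5  44. ] 46.5
red [396. 254.] 1583 [616.6 -83.5  43. ] 46.9
```

View pics/w8.png

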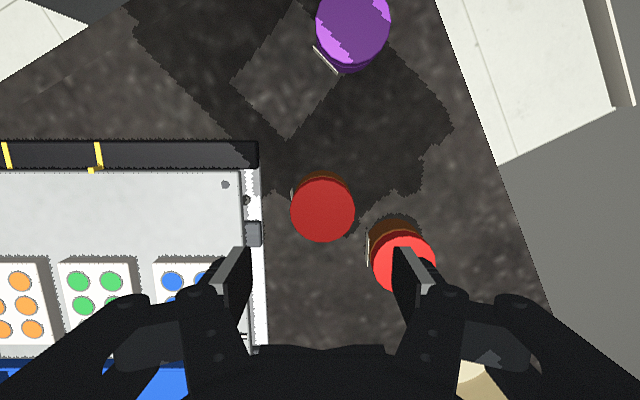

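The jar sits at (322,209) under the tool and the other at (400,250). Computed finger clearance to the second jar is about 9 mm. Descending and gripping.

>>> move_arm:
  increments:
    - {"tx": 0.2,"ty": 0,"tz": 3.0,"rx": 0,"ry": 0,"rz": 0,"gripper": 0.42}
    - {"tx": 0,"ty": 0,"tz": 3.0,"rx": 0,"ry": 0,"rz": 0,"gripper": 0.42}
    - {"tx": 0,"ty": 0,"tz": 3.0,"rx": 0,"ry": 0,"rz": 0,"gripper": 0.42}
    - {"tx": 0,"ty": 0,"tz": 1.3,"rx": 0,"ry": 0,"rz": 0,"gripper": 0.42}
    - {"tx": 0,"ty": 0,"tz": 0,"rx": 0,"ry": 0,"rz": 0,"gripper": 0.42}
    - {"tx": 0,"ty": 0,"tz": 0,"rx": 0,"ry": 0,"rz": 0,"gripper": -1}
    - {"tx": 0,"ty": 0,"tz": 0,"rx": 0,"ry": 0,"rz": 0,"gripper": -1}
    - {"tx": 0,"ty": 0,"tz": 0,"rx": 0,"ry": 0,"rz": 0,"gripper": -1}
    - {"tx": 0,"ty": 0,"tz": 0,"rx": 0,"ry": 0,"rz": 0,"gripper": -1}
    - {"tx": 0,"ty": 0,"tz": 0,"rx": 0,"ry": 0,"rz": 0,"gripper": -1}

```text
clock: 25.0
eef_pos: [555.7, -85.4, 15.6]
tcp_rot: [3.14, 0.002, 2.144]
contact_force: [-0.6, 0.3, 8.7]
opening: 0.525
```

>>> move_arm:
  increments:
    - {"tx": 0,"ty": 0,"tz": -1.5,"rx": 0,"ry": 0,"rz": 0,"gripper": -1}
    - {"tx": 0,"ty": 0,"tz": -3.0,"rx": 0,"ry": 0,"rz": 0,"gripper": -1}
    - {"tx": 0,"ty": 0,"tz": -4.0,"rx": 0,"ry": 0,"rz": 0,"gripper": -1}
    - {"tx": 0,"ty": 0,"tz": -3.0,"rx": 0,"ry": 0,"rz": 0,"gripper": -1}

```text
clock: 25.4
eef_pos: [555.0, -85.3, 132.4]
tcp_rot: [3.14, 0.001, 2.144]
contact_force: [0.0, -0.1, 0.8]
opening: 0.525
```

>>> move_arm:
  increments:
    - {"tx": -0.9,"ty": -1.3,"tz": 0,"rx": 0,"ry": 0,"rz": 0,"gripper": -1}
    - {"tx": -1.7,"ty": -2.5,"tz": 0,"rx": 0,"ry": 0,"rz": 0,"gripper": -1}
    - {"tx": -2.0,"ty": -2.9,"tz": 0,"rx": 0,"ry": 0,"rz": 0,"gripper": -1}
    - {"tx": -2.0,"ty": -2.9,"tz": 0,"rx": 0,"ry": 0,"rz": 0,"gripper": -1}
    - {"tx": -2.0,"ty": -2.9,"tz": 0,"rx": 0,"ry": 0,"rz": 0,"gripper": -1}
    - {"tx": -2.0,"ty": -2.9,"tz": 0,"rx": 0,"ry": 0,"rz": 0,"gripper": -1}
    - {"tx": -2.0,"ty": -2.9,"tz": 0,"rx": 0,"ry": 0,"rz": 0,"gripper": -1}
    - {"tx": -2.0,"ty": -2.9,"tz": 0,"rx": 0,"ry": 0,"rz": 0,"gripper": -1}
    - {"tx": -1.4,"ty": -2.2,"tz": 0,"rx": 0,"ry": 0,"rz": 0,"gripper": -1}
    - {"tx": -0.7,"ty": -1.2,"tz": 0,"rx": 0,"ry": 0,"rz": 0,"gripper": -1}
    - {"tx": 0,"ty": 0,"tz": 0,"rx": 0,"ry": 0,"rz": 0,"gripper": -1}

```text
clock: 26.5
eef_pos: [437.5, -360.1, 129.3]
tcp_rot: [-3.141, -0.0, 2.142]
contact_force: [-0.1, 1.1, -0.9]
opening: 0.52
```

```bash
python3 look.py w9;python3 carr.py w9
```

```text
t 26.55 [ 438.  -359.1  129.2] [180.   -0.  122.8] 0.5235020037919397
cam [ 402. -306.  272.] [ 0.14 -0.22 -0.97]
line_mid 0.58 [131. 426.] [ 473.  -271.9   24. ]
tray_mid 0.95 [203. 387.] [ 481.1 -332.6   24. ]
knob_ball 0.81 [236. 603.] [ 574.6 -273.8   96. ]
plate_a_edge 0.75 [136. 329.] [ 413.9 -313.9   30. ]
tray (array([ 481.74429321, -332.16748047]), (166.01136779785156, 61.97734069824219), np.float32(-57.202198), np.float64(22.45415140416563), np.float64(38.47933255821067))
red [608. 236.] 1772 [ 568.1 -274.   104.6] 110.7
deck z 24.377096309906193
```

View pics/w9.png

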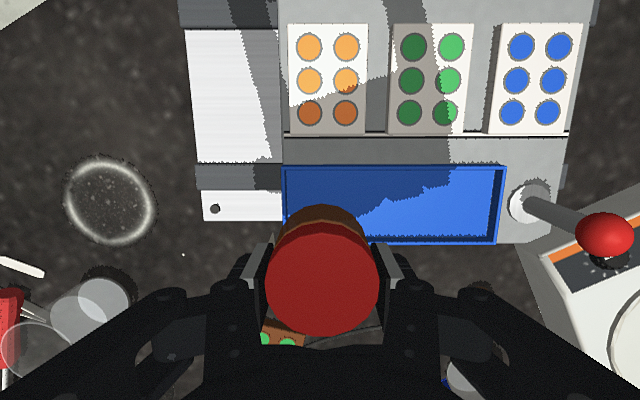

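Jar held upright. Tray re-measured at (481.7,-332.2). Lowering into the right-hand slot.

>>> move_arm:
  increments:
    - {"tx": -0.2,"ty": 0.1,"tz": 3.0,"rx": 0,"ry": 0,"rz": 0,"gripper": -1}
    - {"tx": 0,"ty": 0,"tz": 3.0,"rx": 0,"ry": 0,"rz": 0,"gripper": -1}
    - {"tx": 0,"ty": 0,"tz": 1.6,"rx": 0,"ry": 0,"rz": 0,"gripper": -1}
    - {"tx": 0,"ty": 0,"tz": 0.6,"rx": 0,"ry": 0,"rz": 0,"gripper": -1}
    - {"tx": 0,"ty": 0,"tz": 0.4,"rx": 0,"ry": 0,"rz": 0,"gripper": -1}
    - {"tx": 0,"ty": 0,"tz": 0.2,"rx": 0,"ry": 0,"rz": 0,"gripper": -1}
    - {"tx": 0,"ty": 0,"tz": 0,"rx": 0,"ry": 0,"rz": 0,"gripper": -1}
    - {"tx": 0,"ty": 0,"tz": 0,"rx": 0,"ry": 0,"rz": 0,"gripper": -1}

```text
clock: 27.6
eef_pos: [440.9, -360.5, 42.1]
tcp_rot: [3.141, 0.001, 2.144]
contact_force: [-0.0, -0.7, -0.2]
opening: 0.528
```

>>> move_arm:
  increments:
    - {"tx": 0,"ty": 0,"tz": 0.1,"rx": 0,"ry": 0,"rz": 0,"gripper": -1}
    - {"tx": 0,"ty": 0,"tz": 0.1,"rx": 0,"ry": 0,"rz": 0,"gripper": -1}
    - {"tx": 0,"ty": 0,"tz": 0,"rx": 0,"ry": 0,"rz": 0,"gripper": -1}

```text
clock: 27.9
eef_pos: [440.7, -360.3, 39.7]
tcp_rot: [3.141, 0.001, 2.144]
contact_force: [-0.2, 0.1, 3.3]
opening: 0.524
```

>>> move_arm:
  increments:
    - {"tx": 0,"ty": 0,"tz": 0,"rx": 0,"ry": 0,"rz": 0,"gripper": 0.3}
    - {"tx": 0,"ty": 0,"tz": 0,"rx": 0,"ry": 0,"rz": 0,"gripper": 0.3}
    - {"tx": 0,"ty": 0,"tz": 0,"rx": 0,"ry": 0,"rz": 0,"gripper": 0.3}
    - {"tx": 0,"ty": 0,"tz": -1.5,"rx": 0,"ry": 0,"rz": 0,"gripper": 0.3}
    - {"tx": 0,"ty": 0,"tz": -3.0,"rx": 0,"ry": 0,"rz": 0,"gripper": 0.3}
    - {"tx": 0,"ty": 0,"tz": -4.0,"rx": 0,"ry": 0,"rz": 0,"gripper": 0.3}
    - {"tx": 0,"ty": 0,"tz": -2.5,"rx": 0,"ry": 0,"rz": 0,"gripper": 0.3}

```text
clock: 28.6
eef_pos: [441.2, -360.7, 152.8]
tcp_rot: [3.141, 0.003, 2.144]
contact_force: [-0.8, 0.2, -0.6]
opening: 0.651
```

>>> move_arm:
  increments:
    - {"tx": 1.6,"ty": 3.8,"tz": 0,"rx": 0,"ry": 0,"rz": 0,"gripper": 0.5}
    - {"tx": 1.6,"ty": 3.8,"tz": 0,"rx": 0,"ry": 0,"rz": 0,"gripper": 0.5}
    - {"tx": 1.6,"ty": 3.8,"tz": 0,"rx": 0,"ry": 0,"rz": 0,"gripper": 0.5}
    - {"tx": 1.6,"ty": 3.8,"tz": 0,"rx": 0,"ry": 0,"rz": 0,"gripper": 0.5}
    - {"tx": 1.6,"ty": 3.8,"tz": 0,"rx": 0,"ry": 0,"rz": 0,"gripper": 0.5}
    - {"tx": 1.6,"ty": 3.8,"tz": 0,"rx": 0,"ry": 0,"rz": 0,"gripper": 0.5}
    - {"tx": 1.6,"ty": 3.8,"tz": 0,"rx": 0,"ry": 0,"rz": 0,"gripper": 0.5}
    - {"tx": 1.6,"ty": 3.7,"tz": 0,"rx": 0,"ry": 0,"rz": 0,"gripper": 0.5}
    - {"tx": 0,"ty": 0,"tz": 0,"rx": 0,"ry": 0,"rz": 0,"gripper": 0.5}
    - {"tx": 0,"ty": 0,"tz": 0,"rx": 0,"ry": 0,"rz": 0,"gripper": 0.5}

```text
clock: 29.6
eef_pos: [625.8, -87.5, 150.0]
tcp_rot: [3.142, 0.0, 2.146]
contact_force: [-0.5, -0.1, -0.0]
opening: 0.747
```

```bash
python3 look.py w10;python3 carr.py w10|grep red
```

```text
t 29.65 [625.3 -88.3 149.8] [-180.     0.   122.9] 0.7481152629866293
cam [590. -33. 293.] [ 0.14 -0.22 -0.97]
line_mid 0.86 [273.  72.] [ 474.1 -271.4   24. ]
tray_mid 0.86 [329.  54.] [ 482.1 -335.8   24. ]
jar_a_mid 0.91 [197. 321.] [626.  -88.9  22. ]
red [322. 200.] 2565 [625.5 -86.4  44.1] 46.8
red [466. 381.] 172 [ 839.8 -164.1   35.7] 41.7
```

View pics/w10.png

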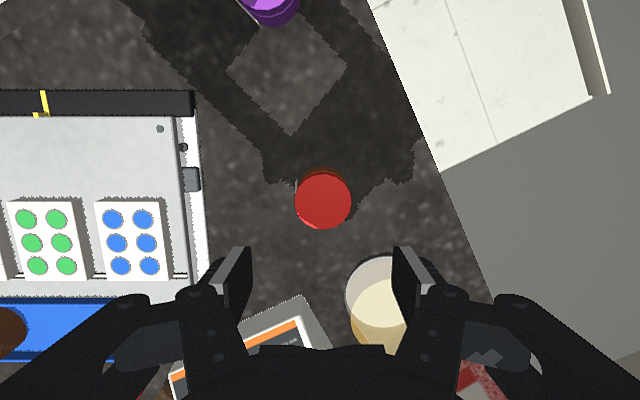

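The jar is at (322,200) under the tool, and a beaker at (385,300) lies beyond and to the right. I check its clearance before descending.

Run:
```python
from h import *
d=np.load('top0d.npy');m,E=ext('top');C=cloud(m,E,d);Y=np.degrees(2.144)
tx=np.array([np.cos(2.144),np.sin(2.144)]);ty=np.array([np.sin(2.144),-np.cos(2.144)])
k=(C[...,2]>15)&(C[...,2]<250);P=C[k];q=P[:,:2]-[625.5,-87.5];a=q@tx;b=q@ty
s=(np.hypot(a,b)<140)&(np.hypot(a,b)>26)
for lo in range(15,200,25):
    t=s&(P[:,2]>=lo)&(P[:,2]<lo+25)
    if t.any(): print(lo,'n',t.sum(),'a',a[t].min().round(),a[t].max().round(),'b',b[t].min().round(),b[t].max().round())
t=s&(P[:,2]>20);
# nearest to finger/body box |a|<40,|b|<60
for ha,hb,zl in [(11,48,15),(40,60,60)]:
    dd=np.hypot(np.clip(abs(a)-ha,0,None),np.clip(abs(b)-hb,0,None));t=s&(P[:,2]>zl);i=np.argmin(np.where(t,dd,999));print('box',ha,hb,dd[i].round(),P[i].round(),a[i].round(),b[i].round())
```

```text
15 n 254 a -134.0 74.0 b -139.0 76.0
40 n 814 a -139.0 70.0 b -66.0 97.0
65 n 185 a -127.0 -77.0 b 35.0 86.0
90 n 130 a -121.0 -86.0 b 43.0 78.0
115 n 123 a -123.0 -84.0 b 42.0 81.0
box 11 48 1.0 [599. -91.  19.] 12.0 -24.0
box 40 60 37.0 [ 721. -117.   62.] -76.0 64.0
```

>>> move_arm:
  increments:
    - {"tx": 0.1,"ty": 0,"tz": 4.0,"rx": 0,"ry": 0,"rz": 0,"gripper": 0.45}
    - {"tx": 0,"ty": 0,"tz": 4.0,"rx": 0,"ry": 0,"rz": 0,"gripper": 0.45}
    - {"tx": 0,"ty": 0,"tz": 3.5,"rx": 0,"ry": 0,"rz": 0,"gripper": 0.45}
    - {"tx": 0,"ty": 0,"tz": 1.9,"rx": 0,"ry": 0,"rz": 0,"gripper": 0.45}
    - {"tx": 0,"ty": 0,"tz": 0,"rx": 0,"ry": 0,"rz": 0,"gripper": 0.45}
    - {"tx": 0,"ty": 0,"tz": 0,"rx": 0,"ry": 0,"rz": 0,"gripper": -1}
    - {"tx": 0,"ty": 0,"tz": 0,"rx": 0,"ry": 0,"rz": 0,"gripper": -1}
    - {"tx": 0,"ty": 0,"tz": 0,"rx": 0,"ry": 0,"rz": 0,"gripper": -1}
    - {"tx": 0,"ty": 0,"tz": 0,"rx": 0,"ry": 0,"rz": 0,"gripper": -1}
    - {"tx": 0,"ty": 0,"tz": 0,"rx": 0,"ry": 0,"rz": 0,"gripper": -1}

```text
clock: 30.9
eef_pos: [625.7, -87.5, 16.3]
tcp_rot: [3.14, 0.001, 2.144]
contact_force: [-1.6, -0.8, 5.1]
opening: 0.526
```

>>> move_arm:
  increments:
    - {"tx": 0,"ty": 0,"tz": -1.5,"rx": 0,"ry": 0,"rz": 0,"gripper": -1}
    - {"tx": 0,"ty": 0,"tz": -3.5,"rx": 0,"ry": 0,"rz": 0,"gripper": -1}
    - {"tx": 0,"ty": 0,"tz": -4.5,"rx": 0,"ry": 0,"rz": 0,"gripper": -1}
    - {"tx": 0,"ty": 0,"tz": -3.5,"rx": 0,"ry": 0,"rz": 0,"gripper": -1}

```text
clock: 31.3
eef_pos: [625.5, -87.4, 148.6]
tcp_rot: [3.14, 0.001, 2.144]
contact_force: [0.2, -0.4, -1.2]
opening: 0.526
```

>>> move_arm:
  increments:
    - {"tx": -0.7,"ty": -1.3,"tz": 0,"rx": 0,"ry": 0,"rz": 0,"gripper": -1}
    - {"tx": -1.4,"ty": -2.5,"tz": 0,"rx": 0,"ry": 0,"rz": 0,"gripper": -1}
    - {"tx": -1.6,"ty": -2.8,"tz": 0,"rx": 0,"ry": 0,"rz": 0,"gripper": -1}
    - {"tx": -1.6,"ty": -2.8,"tz": 0,"rx": 0,"ry": 0,"rz": 0,"gripper": -1}
    - {"tx": -1.6,"ty": -2.8,"tz": 0,"rx": 0,"ry": 0,"rz": 0,"gripper": -1}
    - {"tx": -1.6,"ty": -2.8,"tz": 0,"rx": 0,"ry": 0,"rz": 0,"gripper": -1}
    - {"tx": -1.6,"ty": -2.8,"tz": 0,"rx": 0,"ry": 0,"rz": 0,"gripper": -1}
    - {"tx": -1.5,"ty": -2.6,"tz": 0,"rx": 0,"ry": 0,"rz": 0,"gripper": -1}
    - {"tx": -0.8,"ty": -1.5,"tz": 0,"rx": 0,"ry": 0,"rz": 0,"gripper": -1}
    - {"tx": -0.3,"ty": -0.7,"tz": 0,"rx": 0,"ry": 0,"rz": 0,"gripper": -1}
    - {"tx": 0,"ty": 0,"tz": 0,"rx": 0,"ry": 0,"rz": 0,"gripper": -1}
    - {"tx": 0,"ty": 0,"tz": 0,"rx": 0,"ry": 0,"rz": 0,"gripper": -1}

```text
clock: 32.5
eef_pos: [504.4, -315.9, 145.3]
tcp_rot: [3.141, -0.0, 2.144]
contact_force: [-0.4, 1.0, 0.1]
opening: 0.523
```

```bash
python3 look.py w11;python3 carr.py w11; python3 plates.py w11 451.5 -288.7|grep far
```

```text
t 32.55 [ 504.5 -315.7  145.3] [180.   -0.  122.9] 0.5280569514068622
cam [ 469. -262.  288.] [ 0.14 -0.22 -0.97]
line_mid 0.82 [131. 319.] [ 473.3 -271.5   24. ]
line_mid 0.53 [228. 453.] [ 613.3 -277.6   24. ]
tray_mid 0.74 [199. 287.] [ 480.9 -332.8   24. ]
knob_ball 0.9 [231. 453.] [ 575.7 -275.    96. ]
plate_a_edge 0.91 [135. 226.] [ 413.6 -313.5   30. ]
jar_a_mid 0.78 [265. 321.] [ 537.9 -369.1   22. ]
tray (array([ 478.06234741, -334.27072144]), (174.47125244140625, 61.77474594116211), np.float32(-57.162483), np.float64(13.45247170618029), np.float64(47.387576398758))
red [212. 214.] 3071 [ 440.  -359.2   68.2] 70.3
red [454. 228.] 1299 [ 569.8 -272.4  105.2] 111.2
deck z 24.351054217725476
sz [54.3 71.6] far [ -0.9 -46.6] near [-72.5 -46.6] deg -0.0 n 7715
sz [54.  71.5] far [-0.9 22.8] near [-72.4  22.9] deg -0.1 n 7595
sz [44.8 71.7] far [-0.7 89.6] near [-72.5  89.6] deg -0.0 n 6400
```

View pics/w11.png

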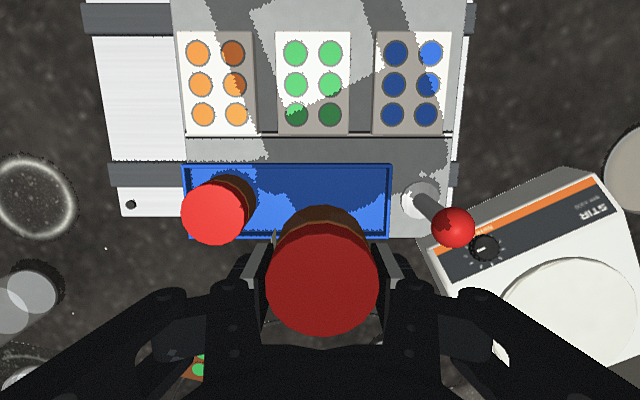

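Jar 1 stands in the tray at (440,-359) with its lid at z ≈ 68–70. Plates are unmoved. Lowering jar 2.

>>> move_arm:
  increments:
    - {"tx": -0.2,"ty": 0,"tz": 3.0,"rx": 0,"ry": 0,"rz": 0,"gripper": -1}
    - {"tx": 0,"ty": 0,"tz": 3.5,"rx": 0,"ry": 0,"rz": 0,"gripper": -1}
    - {"tx": 0,"ty": 0,"tz": 2.5,"rx": 0,"ry": 0,"rz": 0,"gripper": -1}
    - {"tx": 0,"ty": 0,"tz": 0.7,"rx": 0,"ry": 0,"rz": 0,"gripper": -1}
    - {"tx": 0,"ty": 0,"tz": 0.4,"rx": 0,"ry": 0,"rz": 0,"gripper": -1}
    - {"tx": 0,"ty": 0,"tz": 0.2,"rx": 0,"ry": 0,"rz": 0,"gripper": -1}
    - {"tx": 0,"ty": 0,"tz": 0.1,"rx": 0,"ry": 0,"rz": 0,"gripper": -1}
    - {"tx": 0,"ty": 0,"tz": 0.1,"rx": 0,"ry": 0,"rz": 0,"gripper": -1}
    - {"tx": 0,"ty": 0,"tz": 0,"rx": 0,"ry": 0,"rz": 0,"gripper": -1}
    - {"tx": 0,"ty": 0,"tz": 0,"rx": 0,"ry": 0,"rz": 0,"gripper": -1}

```text
clock: 33.8
eef_pos: [505.4, -318.5, 40.8]
tcp_rot: [3.141, 0.001, 2.144]
contact_force: [-1.0, -0.4, -1.2]
opening: 0.525
```

>>> move_arm:
  increments:
    - {"tx": 0,"ty": 0,"tz": 0.1,"rx": 0,"ry": 0,"rz": 0,"gripper": -1}
    - {"tx": 0,"ty": 0,"tz": 0.05,"rx": 0,"ry": 0,"rz": 0,"gripper": -1}
    - {"tx": 0,"ty": 0,"tz": 0,"rx": 0,"ry": 0,"rz": 0,"gripper": -1}

```text
clock: 34.1
eef_pos: [505.7, -318.4, 40.2]
tcp_rot: [3.141, 0.001, 2.144]
contact_force: [-3.3, 2.8, 11.8]
opening: 0.527
```

>>> move_arm:
  increments:
    - {"tx": 0,"ty": 0,"tz": 0,"rx": 0,"ry": 0,"rz": 0,"gripper": 0.3}
    - {"tx": 0,"ty": 0,"tz": 0,"rx": 0,"ry": 0,"rz": 0,"gripper": 0.3}
    - {"tx": 0,"ty": 0,"tz": 0,"rx": 0,"ry": 0,"rz": 0,"gripper": 0.3}
    - {"tx": 0,"ty": 0,"tz": -1.5,"rx": 0,"ry": 0,"rz": 0,"gripper": 0.3}
    - {"tx": 0,"ty": 0,"tz": -3.5,"rx": 0,"ry": 0,"rz": 0,"gripper": 0.3}
    - {"tx": 0,"ty": 0,"tz": -4.5,"rx": 0,"ry": 0,"rz": 0,"gripper": 0.3}
    - {"tx": -1.5,"ty": 0,"tz": -4.5,"rx": 0,"ry": 0,"rz": 0,"gripper": 0.3}
    - {"tx": -1.5,"ty": 0,"tz": -4.5,"rx": 0,"ry": 0,"rz": 0,"gripper": 0.3}
    - {"tx": 0,"ty": 0,"tz": 0,"rx": 0,"ry": 0,"rz": 0,"gripper": 0.3}
    - {"tx": 0,"ty": 0,"tz": 0,"rx": 0,"ry": 0,"rz": 0,"gripper": 0.3}

```text
clock: 35.1
eef_pos: [522.0, -344.1, 225.9]
tcp_rot: [3.14, 0.003, 2.144]
contact_force: [0.2, 0.9, -0.4]
opening: 0.646
```

```bash
python3 look.py w12;python3 carr.py w12; python3 plates.py w12 451.5 -288.7|grep far
```

```text
t 35.15 [ 521.1 -343.3  224.1] [180.    0.  122.8] 0.6531938453349643
cam [ 486. -290.  369.] [ 0.14 -0.22 -0.97]
line_mid 0.82 [ 91. 320.] [ 472.5 -269.7   24. ]
tray_mid 0.61 [148. 296.] [ 481.8 -331.4   24. ]
knob_ball 0.65 [162. 418.] [ 574.6 -276.5   96. ]
plate_a_edge 0.8 [ 96. 246.] [ 413.3 -313.4   30. ]
jar_a_mid 0.6 [154. 322.] [ 508.1 -321.6   22. ]
tray (array([ 482.03067017, -332.09899902]), (165.5439910888672, 61.59032440185547), np.float32(-57.213917), np.float64(22.206759275347395), np.float64(47.152015278323006))
red [238. 154.] 1903 [ 440.6 -359.2   68.2] 70.5
red [322. 155.] 1869 [ 505.2 -318.1   68.2] 70.6
red [421. 157.] 685 [ 571.3 -272.9  105.7] 110.2
red [624. 223.] 205 [ 822.7 -205.3   34.6] 40.2
deck z 68.22599098106065
sz [54.2 71.8] far [ -0.3 -46.3] near [-72.1 -46.3] deg -0.0 n 4721
sz [54.1 71.9] far [-0.2 23.2] near [-72.1  23.2] deg -0.1 n 4721
sz [44.3 72. ] far [-0.2 89.8] near [-72.2  89.9] deg -0.1 n 3903
```

View pics/w12.png

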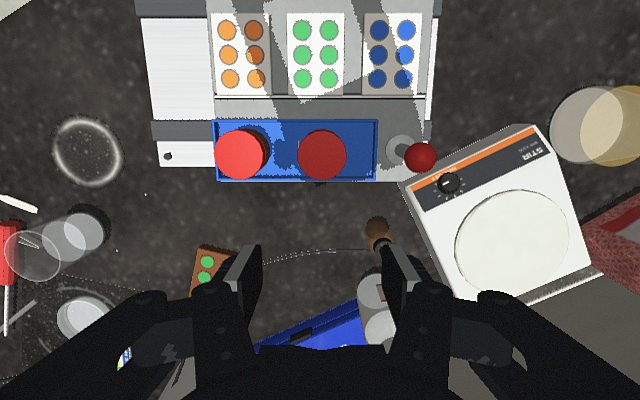

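Both jars are upright in the tray, with lid tops at z ≈ 68 and x offset under 1 mm. All plates are within about 0.5 mm of the line. Back to the knob.

>>> move_arm:
  increments:
    - {"tx": 1.0,"ty": 2.7,"tz": 0,"rx": 0,"ry": 0,"rz": 0,"gripper": 0.2}
    - {"tx": 1.0,"ty": 2.8,"tz": 0,"rx": 0,"ry": 0,"rz": 0,"gripper": 0.2}
    - {"tx": 1.0,"ty": 2.8,"tz": 0,"rx": 0,"ry": 0,"rz": 0,"gripper": 0.2}
    - {"tx": 0,"ty": 0,"tz": 4.0,"rx": 0,"ry": 0,"rz": 0,"gripper": 0.2}
    - {"tx": 0,"ty": 0,"tz": 4.0,"rx": 0,"ry": 0,"rz": 0,"gripper": 0.2}
    - {"tx": 0,"ty": 0,"tz": 2.0,"rx": 0,"ry": 0,"rz": 0,"gripper": 0.2}
    - {"tx": 0,"ty": 0,"tz": 0,"rx": 0,"ry": 0,"rz": 0,"gripper": 0.2}
    - {"tx": 0,"ty": 0,"tz": 0,"rx": 0,"ry": 0,"rz": 0,"gripper": 0.2}

```text
clock: 36.2
eef_pos: [574.9, -273.3, 123.7]
tcp_rot: [-3.141, -0.001, 2.144]
contact_force: [-0.5, 0.5, 0.4]
opening: 0.597
```

>>> move_arm:
  squeeze: 30
  increments:
    - {"tx": 0,"ty": 0,"tz": 1.6,"rx": 0,"ry": 0,"rz": 0,"gripper": 0.2}
    - {"tx": 0,"ty": 0,"tz": 1.6,"rx": 0,"ry": 0,"rz": 0,"gripper": 0.2}
    - {"tx": 0,"ty": 0,"tz": 1.5,"rx": 0,"ry": 0,"rz": 0,"gripper": 0.2}
    - {"tx": 0,"ty": 0,"tz": 0,"rx": 0,"ry": 0,"rz": 0,"gripper": 0}
    - {"tx": 0,"ty": 0,"tz": 0,"rx": 0,"ry": 0,"rz": 0,"gripper": -0.2}
    - {"tx": 0,"ty": 0,"tz": 0,"rx": 0,"ry": 0,"rz": 0,"gripper": -0.3}
    - {"tx": 0,"ty": 0,"tz": 0,"rx": 0,"ry": 0,"rz": 0,"gripper": -0.4}
    - {"tx": 0,"ty": 0,"tz": 0,"rx": 0,"ry": 0,"rz": 0,"gripper": -0.5}
    - {"tx": 0,"ty": 0,"tz": 0,"rx": 0,"ry": 0,"rz": 0,"gripper": -1}
    - {"tx": 0,"ty": 0,"tz": 0,"rx": 0,"ry": 0,"rz": 0,"gripper": -1}

```text
clock: 37.2
eef_pos: [575.3, -273.6, 77.5]
tcp_rot: [3.141, 0.001, 2.144]
contact_force: [-1.3, 0.6, 5.6]
opening: 0.283
```

>>> move_arm:
  increments:
    - {"tx": 0,"ty": -0.05,"tz": 0,"rx": 0,"ry": 0,"rz": 0,"gripper": -1}
    - {"tx": 0,"ty": -0.1,"tz": 0,"rx": 0,"ry": 0,"rz": 0,"gripper": -1}
    - {"tx": 0,"ty": -0.15,"tz": 0,"rx": 0,"ry": 0,"rz": 0,"gripper": -1}
    - {"tx": 0,"ty": -0.2,"tz": 0,"rx": 0,"ry": 0,"rz": 0,"gripper": -1}
    - {"tx": 0,"ty": -0.25,"tz": 0,"rx": 0,"ry": 0,"rz": 0,"gripper": -1}
    - {"tx": 0,"ty": -0.3,"tz": 0,"rx": 0,"ry": 0,"rz": 0,"gripper": -1}
    - {"tx": 0,"ty": -0.3,"tz": 0,"rx": 0,"ry": 0,"rz": 0,"gripper": -1}
    - {"tx": 0,"ty": -0.3,"tz": 0,"rx": 0,"ry": 0,"rz": 0,"gripper": -1}
    - {"tx": 0,"ty": -0.3,"tz": 0,"rx": 0,"ry": 0,"rz": 0,"gripper": -1}
    - {"tx": 0,"ty": -0.3,"tz": 0,"rx": 0,"ry": 0,"rz": 0,"gripper": -1}
    - {"tx": 0,"ty": -0.3,"tz": 0,"rx": 0,"ry": 0,"rz": 0,"gripper": -1}
    - {"tx": 0,"ty": -0.3,"tz": 0,"rx": 0,"ry": 0,"rz": 0,"gripper": -1}

```text
clock: 38.4
eef_pos: [551.9, -288.7, 77.5]
tcp_rot: [3.14, 0.001, 2.144]
contact_force: [2.8, 2.4, 5.2]
opening: 0.281
```

>>> move_arm:
  increments:
    - {"tx": 0,"ty": -0.3,"tz": 0,"rx": 0,"ry": 0,"rz": 0,"gripper": -1}
    - {"tx": 0,"ty": -0.3,"tz": 0,"rx": 0,"ry": 0,"rz": 0,"gripper": -1}
    - {"tx": 0,"ty": -0.3,"tz": 0,"rx": 0,"ry": 0,"rz": 0,"gripper": -1}
    - {"tx": 0,"ty": -0.3,"tz": 0,"rx": 0,"ry": 0,"rz": 0,"gripper": -1}
    - {"tx": 0,"ty": -0.3,"tz": 0,"rx": 0,"ry": 0,"rz": 0,"gripper": -1}
    - {"tx": 0,"ty": -0.3,"tz": 0,"rx": 0,"ry": 0,"rz": 0,"gripper": -1}
    - {"tx": 0,"ty": -0.3,"tz": 0,"rx": 0,"ry": 0,"rz": 0,"gripper": -1}
    - {"tx": 0,"ty": -0.3,"tz": 0,"rx": 0,"ry": 0,"rz": 0,"gripper": -1}
    - {"tx": 0,"ty": -0.3,"tz": 0,"rx": 0,"ry": 0,"rz": 0,"gripper": -1}
    - {"tx": 0,"ty": -0.3,"tz": 0,"rx": 0,"ry": 0,"rz": 0,"gripper": -1}
    - {"tx": 0,"ty": -0.2,"tz": 0,"rx": 0,"ry": 0,"rz": 0,"gripper": -1}

```text
clock: 39.5
eef_pos: [523.9, -306.8, 77.5]
tcp_rot: [-3.141, 0.001, 2.144]
contact_force: [-1.8, -0.5, 7.9]
opening: 0.282
```

>>> move_arm:
  increments:
    - {"tx": 0,"ty": -0.25,"tz": 0,"rx": 0,"ry": 0,"rz": 0,"gripper": -1}
    - {"tx": 0,"ty": -0.2,"tz": 0,"rx": 0,"ry": 0,"rz": 0,"gripper": -1}
    - {"tx": 0,"ty": -0.2,"tz": 0,"rx": 0,"ry": 0,"rz": 0,"gripper": -1}
    - {"tx": 0,"ty": -0.15,"tz": 0,"rx": 0,"ry": 0,"rz": 0,"gripper": -1}
    - {"tx": 0,"ty": -0.1,"tz": 0,"rx": 0,"ry": 0,"rz": 0,"gripper": -1}
    - {"tx": 0,"ty": -0.05,"tz": 0,"rx": 0,"ry": 0,"rz": 0,"gripper": -1}
    - {"tx": 0,"ty": 0,"tz": 0,"rx": 0,"ry": 0,"rz": 0,"gripper": -1}
    - {"tx": 0,"ty": 0,"tz": 0,"rx": 0,"ry": 0,"rz": 0,"gripper": -1}
    - {"tx": 0,"ty": 0,"tz": 0,"rx": 0,"ry": 0,"rz": 0,"gripper": -1}

```text
clock: 40.4
eef_pos: [516.4, -311.7, 77.5]
tcp_rot: [3.141, 0.001, 2.144]
contact_force: [-1.3, 0.8, 7.1]
opening: 0.278
```

At the original middle-detent pose, having travelled 70.1 mm. Releasing gently and checking.

>>> move_arm:
  increments:
    - {"tx": 0,"ty": 0,"tz": 0,"rx": 0,"ry": 0,"rz": 0,"gripper": -0.4}
    - {"tx": 0,"ty": 0,"tz": 0,"rx": 0,"ry": 0,"rz": 0,"gripper": -0.2}
    - {"tx": 0,"ty": 0,"tz": 0,"rx": 0,"ry": 0,"rz": 0,"gripper": 0}
    - {"tx": 0,"ty": 0,"tz": 0,"rx": 0,"ry": 0,"rz": 0,"gripper": 0.2}
    - {"tx": 0,"ty": 0,"tz": 0,"rx": 0,"ry": 0,"rz": 0,"gripper": 0.2}
    - {"tx": 0,"ty": 0,"tz": -2.0,"rx": 0,"ry": 0,"rz": 0,"gripper": 0.2}
    - {"tx": 0,"ty": 0,"tz": -4.0,"rx": 0,"ry": 0,"rz": 0,"gripper": 0.2}
    - {"tx": -1.5,"ty": -2.0,"tz": -4.0,"rx": 0,"ry": 0,"rz": 0,"gripper": 0.2}
    - {"tx": -1.5,"ty": -3.0,"tz": -3.5,"rx": 0,"ry": 0,"rz": 0,"gripper": 0.2}
    - {"tx": 0,"ty": -3.0,"tz": -2.0,"rx": 0,"ry": 0,"rz": 0,"gripper": 0.2}
    - {"tx": 0,"ty": 0,"tz": 0,"rx": 0,"ry": 0,"rz": 0,"gripper": 0.2}
    - {"tx": 0,"ty": 0,"tz": 0,"rx": 0,"ry": 0,"rz": 0,"gripper": 0.2}

```text
clock: 41.6
eef_pos: [464.9, -380.1, 231.9]
tcp_rot: [3.141, 0.0, 2.143]
contact_force: [1.2, 0.9, -0.7]
opening: 0.6
```

```bash
python3 look.py w13;python3 carr.py w13
python3 - <<'E'
from plates import *
im,d,m,E,C=load('w13');L0=np.array([451.5,-288.7])-70*cy
for t in plates(im,C,L0): print('far',t[2],'near',t[3],t[4])
g=cv2.cvtColor(im,cv2.COLOR_RGB2GRAY).astype(np.float32);xs=np.arange(-5,5.1,.5)
for y in [-10,-13,54,57]:
    px=np.array([proj(m,E,[*(L0+x*cx+y*cy),24]) for x in xs]).astype(np.float32);print(y,cv2.remap(g,px[:,1][None],px[:,0][None],1)[0].astype(int))
c=np.array(tray_fit(im,C)[0]);print('tray shift from start', ((c-[423.17,-369.61])@cy).round(2))
E
```

```text
t 41.65 [ 465.  -379.4  231. ] [ 1.800e+02 -1.000e-01  1.228e+02] 0.5989988903170309
cam [ 429. -326.  375.] [ 0.14 -0.22 -0.97]
line_mid 0.65 [ 98. 247.] [ 354.8 -351.3   24. ]
line_mid 0.55 [ 97. 319.] [ 417.3 -310.4   24. ]
tray_mid 0.58 [151. 295.] [ 424.9 -370.8   24. ]
knob_ball 0.78 [162. 414.] [ 516.9 -314.    96. ]
plate_a_edge 0.85 [100. 245.] [ 355.7 -353.7   30. ]
plate_a_edge 0.58 [ 97. 313.] [ 411.7 -313.6   30. ]
tray (array([ 423.77731323, -370.10620117]), (165.7353057861328, 60.78351593017578), np.float32(-57.29597), np.float64(21.83975383007055), np.float64(39.030861616645836))
red [238. 155.] 1825 [ 382.  -397.    68.1] 70.8
red [319. 155.] 1790 [ 446.7 -355.9   68.2] 70.7
red [416. 158.] 657 [ 513.  -310.7  105.7] 111.2
deck z 68.38115107783872
far [ -0.1 -46. ] near [-71.8 -45.9] -0.1
far [ 0.  23.5] near [-71.8  23.6] -0.1
far [ 0.1 90. ] near [-71.4  90. ] -0.0
-10 [109 109 104  93  68  51  51  67 105 137 161 158 126  89  45  40  69  88
 102 107 105]
-13 [108 108 104  94  68  50  43  74 156 216 239 242 216 162  83  83 136 170
 193 195 187]
54 [109 110 105  96  62  36  57  82 127 160 163 153 111  74  50  44  68  88
 101 107 105]
57 [110 110 105  95  61  34  57  82 128 162 166 155 113  77  51  45  69  90
 104 111 107]
tray shift from start 0.24
```

View pics/w13.png

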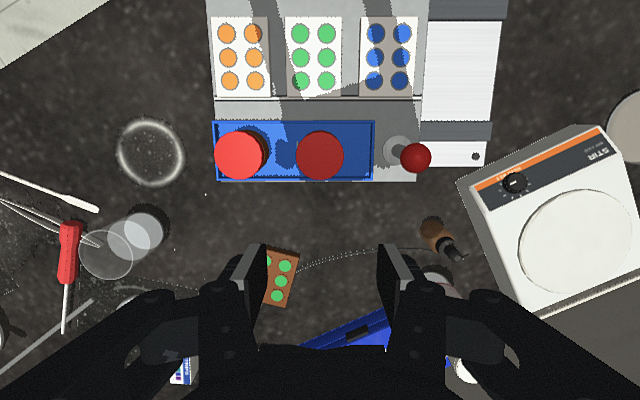

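The final picture shows the plates on the line, both jars upright in the tray at (238,155) and (319,155), and the carriage 0.2 mm from its original middle-detent position. The gripper is clear of everything. Handing in.

```bash
python3 -c "
from rig import r
print(r.sign_off())"
```

```text
the job is handed in; nothing more can be done
None
```

The carriage is loaded and back in the middle detent, and I handed the job in at about 42 s of the 210 s allowed; the sign-off gives no verdict. I brought it to the loading station by the knob, pushed the orange, green and blue plates up to the line, and set both red-lidded jars upright in the tray. I then drew it one station right at 30 mm/s or less and let go. I left the purple jar and the brown plate alone.

**Last checks** (wrist camera, with the gripper clear of everything):

| Item | Result |
|---|---|
| Carriage | within about 0.3 mm of where it started in the middle detent |
| Plates | far edges within about 0.3 mm of the line, square within 0.1° |
| Jars | both upright, lid tops at z ≈ 68 mm, centred across the tray to about 1 mm |

- **Knocked jar:** one jar was knocked aside during the plate work. I found it again by camera and picked it up from its new place.
- **Odd readings:** my automatic line fit was wrong whenever plates or gripper hid the band, so I read the line in the gaps between the plates instead. The first few move calls were rejected for missing keys and moved nothing. No check failed at the end.

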